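# Set up the bedside medicine stand

## Task

Get the bedside stand ready: move the tweezer case off the folded stand and lay it flat on the table just beyond the stand's right end, a finger or two's breadth away, parallel to the grooves and level with their middle; then swing the stand's back panel up and over until it snaps fully open. Lay every pill bottle in a groove of its own, settled along the groove with its round body midway along it and its cap towards the front (the robot), and stand the cup upright on the table about midway between the stand and the first aid box, level with the middle of the stand. Leave the plaster tin and the glasses case where they are.

Things in the scene. Friction and masses are not known exactly. Their poses are not given: they have to be found in the camera images.
- stand: Folding stand, base 125 x 250 x 6 mm fixed to the glass. Origin: on the table under its middle (base x -60 to +65 mm, two tongues back to 120). x away from the robot (hinge at the back), y left, z up. Four V grooves run along x at y = -99, -33, 33, 99 mm, from x = -32 to 38 mm, each 32 mm wide, sides at 30 deg, ridges 16 mm above the table; the base between them is bare (top at 6 mm).
- stand_back (a joint): Angle of the stand's wooden back panel (244 x 100 x 6 mm; hinge axis along stand y at x = 60, z = 22 mm). 0: folded flat forward over the grooves, top 25 mm above the table; 1.9: open, leaning slightly away from the robot. Over-centre spring: below about 1.05 rad it springs back to folded, above it snaps to the open stop. Lifting takes about 2.5 N at the bar.
- stand_bar (a point): Middle of the panel's round steel bar, 9 mm thick, 120 mm long along stand y, parallel to the panel's free edge and 42 mm beyond it on a leg at each end; 150 mm from the hinge axis. Folded, it is in front of the stand (stand x = -90 mm), 22 mm above the table. It can be pinched from above, fingers before and behind it, and turns between them.
- cup: White ceramic cup, round, no handle, 62 mm across the rim, 80 mm high, 180 g, standing upright. Origin: centre of its underside; z up.
- tweezer_case: Hard grey tweezer case, a flat box 140 x 50 x 22 mm, 120 g. Origin: centre of its underside; x along its length, z up. It lies at first on the folded panel of the stand, across it.
- first_aid_box: White plastic first aid box with a green cross on its door, 100 mm deep, 140 mm wide, 115 mm high (flat handle on top up to 123 mm), fixed, to the left of the stand. Origin: centre of its underside; x away from the robot (door at -x), y left, z up.
- groove1 (a point): Groove 1 of 4 of the stand, counted from the right: where the axis of a bottle's round body lies when it has settled in the middle of the groove (27 mm above the table). Axes as the stand's.
- groove2 (a point): Groove 2 of 4 of the stand, counted from the right: where the axis of a bottle's round body lies when it has settled in the middle of the groove (27 mm above the table). Axes as the stand's.
- groove3 (a point): Groove 3 of 4 of the stand, counted from the right: where the axis of a bottle's round body lies when it has settled in the middle of the groove (27 mm above the table). Axes as the stand's.
- groove4 (a point): Groove 4 of 4 of the stand, counted from the right: where the axis of a bottle's round body lies when it has settled in the middle of the groove (27 mm above the table). Axes as the stand's.
- bottle_a: Orange pill bottle lying on its side (may be absent), 70 g; all alike. Round body 35 mm across, 80 mm long; white eight-sided cap 20 mm long, 35 mm across flats, which steadies it (pushed hard it rolls). Origin: on the axis, middle of the round body, 17.5 mm above what it lies on; x along the axis, cap at -x (x = -40 to -60 mm). It may have turned about its axis.
- bottle_a_cap (a point): Centre of the outer face of the cap of bottle_a.
- bottle_b: Orange pill bottle lying on its side (may be absent), 70 g; all alike. Round body 35 mm across, 80 mm long; white eight-sided cap 20 mm long, 35 mm across flats, which steadies it (pushed hard it rolls). Origin: on the axis, middle of the round body, 17.5 mm above what it lies on; x along the axis, cap at -x (x = -40 to -60 mm). It may have turned about its axis.
- bottle_b_cap (a point): Centre of the outer face of the cap of bottle_b.
- bottle_c: Orange pill bottle lying on its side (may be absent), 70 g; all alike. Round body 35 mm across, 80 mm long; white eight-sided cap 20 mm long, 35 mm across flats, which steadies it (pushed hard it rolls). Origin: on the axis, middle of the round body, 17.5 mm above what it lies on; x along the axis, cap at -x (x = -40 to -60 mm). It may have turned about its axis.
- bottle_c_cap (a point): Centre of the outer face of the cap of bottle_c.
- bottle_d: Orange pill bottle lying on its side (may be absent), 70 g; all alike. Round body 35 mm across, 80 mm long; white eight-sided cap 20 mm long, 35 mm across flats, which steadies it (pushed hard it rolls). Origin: on the axis, middle of the round body, 17.5 mm above what it lies on; x along the axis, cap at -x (x = -40 to -60 mm). It may have turned about its axis.
- bottle_d_cap (a point): Centre of the outer face of the cap of bottle_d.
- plaster_tin: Flat steel plaster tin, 60 x 90 x 24 mm, loose, not part of the job. Origin: centre of its underside.
- glasses_case: Dark glasses case, 60 x 155 x 30 mm, loose, not part of the job. Origin: centre of its underside.
Mind the look-alikes: they are no part of the job. Leave any orange or yellow look-alike of the tweezer_case alone.

How it is judged:
By the outcome, as a careful person would: the job done as asked, in the order asked, and still so for the second after the job is handed in, with the robot touching nothing.
Of bottle_a, bottle_b, bottle_c, bottle_d only 3 to 4 are there at a start; the rules pass over those that are not, and their reading is None.
At some moment in a run one of cup may be knocked a few centimetres aside while the robot is not near it.
It also fails if it takes over 210 s, if anything falls off the work surface, if the arm or the gripper's body presses on something with over 40 N, if the wrist force passes 120 N, or if a joint passes its speed limit or range.

## Robot

A 7-joint arm with a two-finger parallel gripper is mounted at the origin on the work surface. World frame = base frame: x ahead of the robot, y to its left, z up, the work surface at z = 0. Lengths are in mm, angles in rad, forces in N, time in s.
With the tool pointing down it reaches from about 400 to 875 mm from the base axis. Payload 4.4 kg.
Tool frame: the origin (TCP) lies midway between the tips of the shut fingers; the grasp point (between the pads) lies 19 mm behind it; x points along the fingers, z is the direction in which the jaws open and shut, and the axes are right-handed (so a half turn about x gives the same grasp; the last joint's range is limited). The gripper opens to 85 mm and grips with 20 to 120 N. Pads are 22 mm wide; open, the fingers measure 114 mm over their backs; the gripper's body (76 mm by 85 mm) begins 54 mm behind the grasp point. The pads swing forward as they close: fully open they stand 13 mm farther back than shut.
Start: joints at [1.095, 0.628, 0.038, 1.517, -0.027, 0.996, -0.02], TCP at [259.005, -596.183, 231.313] pointing down, gripper open.
Joint ranges: [-3.06, 3.06], [-0.37, 2.12], [-1.25, 1.32], [0.18, 2.47], [-1.1, 4.24], [0.23, 1.98], [-2.94, 2.94]. Speed limits (rad/s): [2.57, 2.57, 3.14, 3.14, 3.14, 3.14, 3.14].

## Interface

Orientations are given as [roll, pitch, yaw] about the fixed x, y, z axes, in that order (R = Rz(yaw) Ry(pitch) Rx(roll)).
In Python, from cell import ctrl gives the robot as it stands. The module is installed in compiled form; this text tells all that it offers.
- The arm moves only by the tool servo_tool, never from a script. Its argument "rows" is a list of rows, each an object of numbers: "dx", "dy", "dz": the shift along the tool's x, y, z in units of 750 mm (1.0 is 750 mm); "wx", "wy", "wz": the turn, a rotation vector about the tool's x, y, z in units of 6 degrees (1.0 is 6 degrees); "fingers": the closure, from 0 (fully open) to 1 (shut). In form: [{"dx": .., "dy": .., "dz": .., "wx": .., "wy": .., "wz": .., "fingers": ..}, ...]. A call has 1 to 5 rows; each row shifts and turns the commanded pose from where the row before left it, along the tool's axes as they then stand; what a row does not reach is not made up. A row lasts 1/8 s, in which the tool goes at most 62.5 mm and 10.7 degrees, less where a joint would pass 70% of its speed; a pose out of reach is approached as far as the arm can. A call with a number of a shift or a turn outside -1 to 1 is refused whole. A call with a gripper value outside its range is refused whole. The fingers move at their own pace and stop on an object; the grip force is fixed at half the most. Time passes only in rows, so rows that do not move let the fingers close. It gives the time, the measured TCP pose, the force and the opening at its end, in the units of the state.
- ctrl.read_state(): the state, without advancing time (a new reading comes with each control period).
- ctrl.get_image(name): name is "scene" or "top" or "wrist"; returns the picture (420x560x3 uint8, red, green, blue); there is no depth.
- ctrl.camera_info(name): a dict with "fovy" (degrees; the focal length in pixels is half the picture's height over the tangent of half this angle, whatever the lens; pixels are square), "cx", "cy" (the principal point, pixels), "k1" (the pictures are not rectified: a ray, as slopes to the right and down, at radius r is drawn at 1 + k1 r^2 times it, then the intrinsics apply), "R" (3x3) and "t" (3): a world point X has camera coordinates R X + t. Camera axes: x right, y down, z forward; pixel columns grow to the right and rows downward; lengths in mm; the calibration is good to about 2 mm. A picture is of the moment at which its call begins: read the wrist's pose just before it. camera_info takes no time and is no camera call; for the wrist camera it gives the pose at the moment of the call.
- ctrl.finish_job(): hands the job in, once; it reports no verdict.
Trained networks look in the newest picture that a camera, given by its name, has taken for a name from the list of things; names that differ only in an ending like _2 or _b are one class to them, and where a whole thing is asked for, a point or a joint stands for the part that bears it (a point fixed in the world has none). Each returns a list of dicts, best first, with "conf" (0 to 1); they miss things now and then, are a little off and sometimes report something else, mostly with a low value. They report only what shows in the picture. A call takes as long as a camera call. They do not tell look-alikes from the thing itself.
- ctrl.search_frame(label, camera): "extent" ([centre column, centre row, width, height] in pixels, round what is visible of it).
- ctrl.silhouettes(label, camera): "region" (420x560 bool, what is visible of it) and "extent" ([centre column, centre row, width, height] in pixels, round what is visible of it).
- ctrl.mark_of(label, camera): "point" ([column, row] in pixels: a listed point, or the origin of a listed thing).
The state is a dict: "clock": time; "qpos": joint angles; "qd": joint speeds; "tau": joint torques, N m; "eef_pos": TCP position; "tool_rot": TCP orientation; "force": force on the tool from outside, world axes, zero at the start; "torque": the same for the moment, N m; "width": finger opening in mm.
Only numpy, scipy, OpenCV 4.12 (cv2) and the standard library are available. Lean on these libraries where they do the work, as an engineer would, in place of code of your own. Each camera call takes 0.05 s, during which the arm holds its last target.

## Working session

There is one attempt and no reset: what is moved stays moved. The work goes in short steps, Python scripts to look and compute and a tool call to move; the robot and the scene stay as the last step left them, time stands still between calls to the robot, and variables do not carry over. Pictures are saved under pics/ and viewed, and the job is handed in when it is done.

Besides the shell and the picture viewer there is one more tool, called by a JSON object that holds its "op" and its "data". servo_tool: Moves the arm, as the interface text tells. Its arguments: {"type":"object","properties":{"rows":{"type":"array"}},"required":["rows"]}

```bash
mkdir -p pics
cat > h.py <<'E'
import numpy as np, cv2
from cell import ctrl
def snap(cam,fn):
    im=ctrl.get_image(cam); cv2.imwrite('pics/'+fn,cv2.cvtColor(np.asarray(im),cv2.COLOR_RGB2BGR)); return im
def ray(ci,u,v):
    f=210/np.tan(np.radians(ci['fovy'])/2)
    a=np.array([(u-ci['cx'])/f,(v-ci['cy'])/f]); b=a.copy()
    for _ in range(30): b=a/(1+ci['k1']*(b@b))
    R=np.array(ci['R']);t=np.array(ci['t'])
    return -R.T@t, R.T@np.array([b[0],b[1],1])
def px2w(cam,u,v,z,ci=None):
    ci=ci or ctrl.camera_info(cam)
    o,d=ray(ci,u,v); s=(z-o[2])/d[2]; return o+s*d
def w2px(cam,X,ci=None):
    ci=ci or ctrl.camera_info(cam)
    f=210/np.tan(np.radians(ci['fovy'])/2)
    c=np.array(ci['R'])@np.array(X,float)+np.array(ci['t']); b=c[:2]/c[2]
    b=b*(1+ci['k1']*(b@b)); return b*f+[ci['cx'],ci['cy']]
E
python3 - <<'E'
from h import *
np.set_printoptions(precision=3,suppress=True)
s=ctrl.read_state()
for k in s: print(k,s[k])
for c in ['scene','top','wrist']:
    snap(c,c+'0.png'); ci=ctrl.camera_info(c); print(c,ci['fovy'],ci['k1'],ci['cx'],ci['cy']); print(-np.array(ci['R']).T@ci['t']); print(np.array(ci['R']))
E
```

```text
clock 0.0
qpos [ 1.095  0.629  0.038  1.518 -0.027  0.996 -0.02 ]
qd [-0.001 -0.001  0.001 -0.001  0.002  0.     0.   ]
tau [ -0.    -56.341   1.226 -19.344   0.011   0.011  -0.   ]
eef_pos [ 258.773 -595.608  230.398]
tool_rot [-3.14   1.569  1.982]
force [-0.107  0.096 -1.023]
torque [ 0.007  0.024 -0.066]
width 85.15949031553909
scene 45.67510100815656 0.03171279265249711 274.18706173255987 208.9023234243108
[1433.154 -568.399  962.237]
[[ 0.517  0.856 -0.   ]
 [ 0.529 -0.32  -0.786]
 [-0.672  0.406 -0.619]]
top 47.364806966142844 0.05091573525049057 280.5056989761267 210.85580945815838
[ 209.452   24.156 1287.872]
[[-0.012 -1.    -0.006]
 [-0.98   0.013 -0.2  ]
 [ 0.2    0.004 -0.98 ]]
wrist 62.89990127073652 -0.03386130007325624 283.019385483785 214.2327226571485
[ 323.114 -568.677  371.589]
[[ 0.398 -0.917 -0.002]
 [-0.881 -0.383  0.277]
 [-0.254 -0.108 -0.961]]
```

View pics/top0.png

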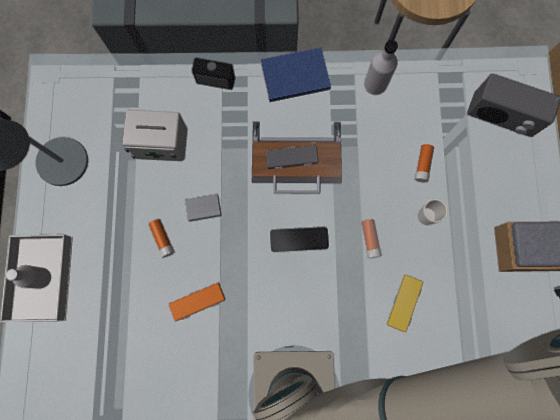

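View pics/scene0.png

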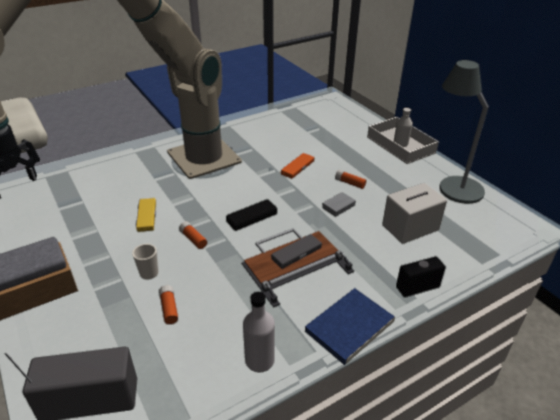

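Run:
```python
from h import *
np.set_printoptions(precision=1,suppress=True)
for c in ['top']:
  for l,z in [('stand',0),('stand_bar',22),('cup',0),('tweezer_case',25),('first_aid_box',0),('bottle_a',17.5),('bottle_a_cap',17.5),('plaster_tin',0),('glasses_case',0)]:
    for r in ctrl.mark_of(l,c): print(c,l,round(r['conf'],2),np.array(r['point']),px2w(c,*r['point'],z))
print(ctrl.read_state()['clock'])
```

```text
top stand 0.56 [296.4 161.6] [612.4 -17.3   0. ]
top stand 0.37 [158.1 140.7] [678.9 371.8   0. ]
top stand_bar 0.7 [369.7 235.7] [ 396.9 -207.7   22. ]
top stand_bar 0.61 [169.8 257.5] [345.9 322.8  22. ]
top stand_bar 0.59 [299.7 194.1] [513.4 -23.8  22. ]
top cup 0.96 [424.9 215.9] [ 452.8 -363.8    0. ]
top cup 0.6 [203.4 209.7] [478.3 240.6   0. ]
top cup 0.5 [159.8 234.2] [412.  357.3   0. ]
top tweezer_case 0.69 [196.9 302. ] [229.5 248.   25. ]
top tweezer_case 0.61 [404.8 301.7] [ 224.  -288.2   25. ]
top first_aid_box 0.59 [160.6 147.7] [658.1 364.1   0. ]
top bottle_a 0.87 [369.8 233.5] [ 403.5 -209.1   17.5]
top bottle_a 0.76 [158.5 232.6] [413.6 356.4  17.5]
top bottle_a 0.57 [426.2 159.6] [ 606.9 -373.2   17.5]
top bottle_a_cap 0.68 [372.  235.6] [ 397.8 -214.7   17.5]
top bottle_a_cap 0.58 [420.9 183.9] [ 538.2 -354.1   17.5]
top bottle_a_cap 0.43 [291.3 156.7] [621.2  -2.9  17.5]
top plaster_tin 0.7 [200.8 212.3] [471.1 247.6   0. ]
top glasses_case 0.75 [297.5 237.1] [398.8 -16.3   0. ]
top glasses_case 0.58 [370.6 235.4] [ 401.  -214.2    0. ]
0.6
```

Run:
```python
import cv2,numpy as np
im=cv2.imread('pics/top0.png')
c=cv2.resize(im[110:260,230:350],None,fx=5,fy=5,interpolation=cv2.INTER_CUBIC)[:600]
cv2.imwrite('pics/c1.png',im[110:220,235:360].repeat(5,0).repeat(5,1))
a=cv2.resize(im[205:265,140:190],None,fx=6,fy=6,interpolation=cv2.INTER_CUBIC)
b=cv2.resize(im[205:265,350:400],None,fx=6,fy=6,interpolation=cv2.INTER_CUBIC)
d=cv2.resize(im[135:195,400:450],None,fx=6,fy=6,interpolation=cv2.INTER_CUBIC)
e=cv2.resize(im[185:245,405:455],None,fx=4,fy=4,interpolation=cv2.INTER_CUBIC)
f=cv2.resize(im[100:170,110:190],None,fx=3,fy=3,interpolation=cv2.INTER_CUBIC)
o=np.zeros((600,780,3),np.uint8)
o[:360,:240]=np.pad(a[:, :240],((0,0),(0,0),(0,0)));o[:360,250:490]=b[:,:240];o[:360,500:740]=d[:,:240]
o[360:600,0:200]=e; o[370:580,250:490]=f
cv2.imwrite('pics/c2.png',o)
```

```text
(no output)
```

View pics/c1.png

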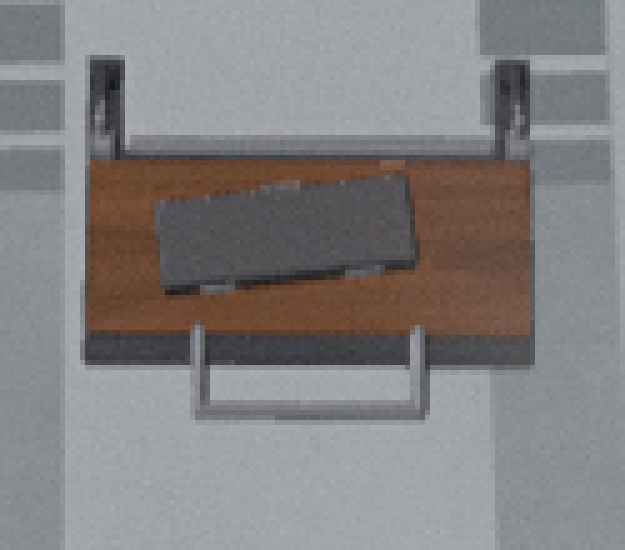

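View pics/c2.png

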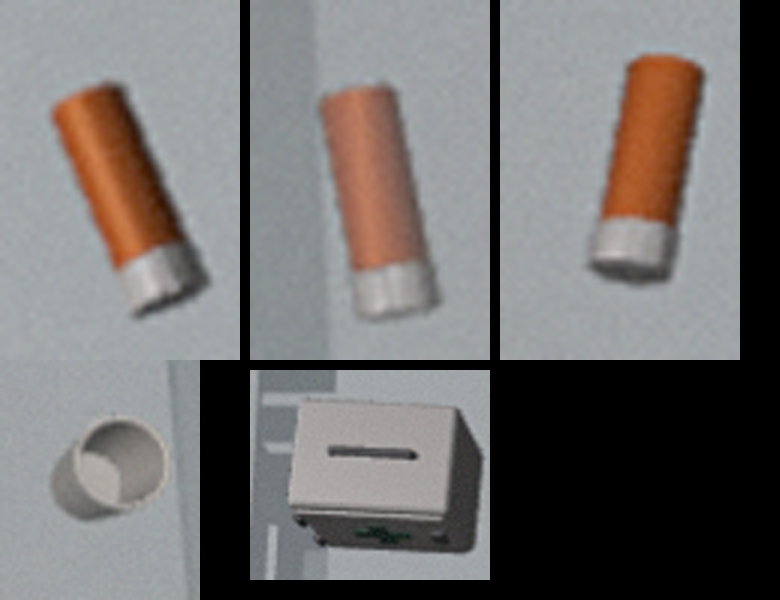

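View pics/wrist0.png

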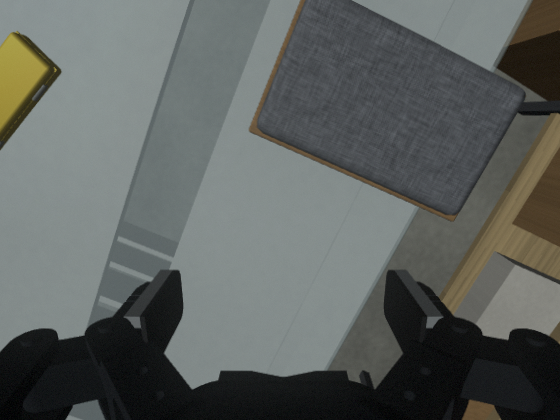

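Run:
```python
from h import *
np.set_printoptions(precision=1,suppress=True)
ci=ctrl.camera_info('top')
def P(n,u,v,z): p=px2w('top',u,v,z,ci); print(n,p); return p
o=lambda x,y,z,n,ox=235,oy=110,s=5: P(n,ox+(x-2)/s,oy+(y-2)/s,z)
o(90,160,25,'panel BL');o(530,160,25,'panel BR');o(85,335,25,'panel FL');o(533,335,25,'panel FR')
o(83,364,6,'base FL');o(534,367,6,'base FR')
o(198,411,22,'barL');o(425,411,22,'barR')
o(105,58,6,'tongL');o(512,60,6,'tongR')
o(155,203,47,'c1');o(405,175,47,'c2');o(415,262,47,'c3');o(165,286,47,'c4')
for n,ox,oy,sh,e in [('b1',140,205,0,[(90,95),(165,290)]),('b2',350,205,250,[(108,92),(147,300)]),('b3',400,135,500,[(165,62),(130,265)])]:
    a=[P(n,ox+x/6,oy+y/6,17.5) for x,y in e]; d=a[0]-a[1]; print(np.linalg.norm(d),np.arctan2(d[1],d[0]))
P('cuprim',405+(122)/4,185+(103)/4,80)
for x,y in [(302-250,400-370),(455-250,408-370),(445-250,512-370),(290-250,508-370)]: P('fab',110+x/3,100+y/3,115)
```

```text
panel BL [664.  103.8  25. ]
panel BR [ 660.3 -139.8   25. ]
panel FL [563.6 106.6  25. ]
panel FR [ 560.1 -137.8   25. ]
base FL [552.3 109.    6. ]
base FR [ 547.1 -140.1    6. ]
barL [520.8  45.4  22. ]
barR [519.1 -78.   22. ]
tongL [731.4  96.4   6. ]
tongR [ 726.6 -134.2    6. ]
c1 [631.1  67.2  47. ]
c2 [645.  -68.8  47. ]
c3 [595.7 -72.9  47. ]
c4 [584.2  62.1  47. ]
b1 [445.8 367.   17.5]
b1 [357.5 330.4  17.5]
95.52486631080211 0.39380973589886925
b2 [ 439.4 -206.1   17.5]
b2 [ 345.9 -218.6   17.5]
94.31877169737794 0.13282469215657372
b3 [ 647.8 -379.6   17.5]
b3 [ 551.5 -357.1   17.5]
98.92890872989618 -0.2296492234570586
cuprim [ 450.7 -367.5   80. ]
fab [721.5 423.1 115. ]
fab [712.9 291.  115. ]
fab [618.6 297.  115. ]
fab [623.6 428.8 115. ]
```

```bash
cat >> h.py <<'E'
from scipy.spatial.transform import Rotation as Ro
import sys,json
def curR(s): return Ro.from_euler('xyz',s['tool_rot'])
def info(s=None):
    s=s or ctrl.read_state(); M=curR(s).as_matrix()
    print('t',round(s['clock'],2),'pos',np.round(s['eef_pos'],1),'yawz',round(float(np.arctan2(M[1,2],M[0,2])),3),'tilt',np.round(M[:2,0],3),'F',np.round(s['force'],1),'w',round(s['width'],1),'q',np.round(s['qpos'],2)); return s
def downR(yaw):
    x=np.array([0,0,-1.]);z=np.array([np.cos(yaw),np.sin(yaw),0]);y=np.cross(z,x)
    return Ro.from_matrix(np.stack([x,y,z],1))
def plan(wps,start=None,f=0.0,vmax=60.):
    """wps: list of (pos,yaw,vmax,f) ; prints rows, returns the end pose"""
    if start is None:
        s=ctrl.read_state(); p=np.array(s['eef_pos']);R=curR(s)
    else: p,R=start
    rows=[]
    for w in wps:
        P=np.array(w[0],float);T=downR(w[1]);v=w[2] if len(w)>2 and w[2] else vmax
        if len(w)>3: f=w[3]
        ang=np.degrees((R.inv()*T).magnitude())
        n=max(1,int(np.ceil(np.linalg.norm(P-p)/v)),int(np.ceil(ang/5.9)))
        p0=p.copy();R0=R;rv=(R0.inv()*T).as_rotvec()
        for i in range(1,n+1):
            pt=p0+(P-p0)*i/n; Rt=R0*Ro.from_rotvec(rv*i/n)
            d=np.round(R.inv().apply(pt-p)/750,4); a=np.round(np.degrees((R.inv()*Rt).as_rotvec())/6,2)
            r={k:float(x) for k,x in zip(['dx','dy','dz','wx','wy','wz'],[*d,*a]) if abs(x)>1e-9}; r['fingers']=f
            rows.append(r); p=p+R.apply(d*750); R=R*Ro.from_rotvec(np.radians(a*6))
    for i in range(0,len(rows),5): print(json.dumps(rows[i:i+5]))
    return p,R
SO=np.array([610,-17.0]);SY=-0.016
def S(x,y,z): 
    c,s=np.cos(SY),np.sin(SY); return np.array([SO[0]+c*x-s*y,SO[1]+s*x+c*y,z])
E
python3 - <<'E'
from h import *
s=info()
print(curR(s).as_matrix().round(2))
y=0.094
e=plan([([614,-3,200],y+ (0 if 1 else np.pi))])
E
```

```text
t 0.6 pos [ 259.  -596.2  231.3] yawz -1.161 tilt [0. 0.] F [0.1 0.8 0.9] w 85.7 q [ 1.1   0.63  0.04  1.52 -0.03  1.   -0.02]
[[ 0.    0.92  0.4 ]
 [ 0.    0.4  -0.92]
 [-1.    0.   -0.  ]]
[{"dx": 0.0032, "dy": 0.0576, "dz": -0.0413, "wx": -0.92, "fingers": 0.0}, {"dx": 0.0032, "dy": 0.0614, "dz": -0.0356, "wx": -0.92, "fingers": 0.0}, {"dx": 0.0033, "dy": 0.0644, "dz": -0.0295, "wx": -0.93, "fingers": 0.0}, {"dx": 0.0032, "dy": 0.0671, "dz": -0.023, "wx": -0.92, "fingers": 0.0}, {"dx": 0.0032, "dy": 0.0689, "dz": -0.0166, "wx": -0.92, "fingers": 0.0}]
[{"dx": 0.0032, "dy": 0.0702, "dz": -0.0098, "wx": -0.92, "fingers": 0.0}, {"dx": 0.0032, "dy": 0.0709, "dz": -0.003, "wx": -0.92, "fingers": 0.0}, {"dx": 0.0032, "dy": 0.0708, "dz": 0.0038, "wx": -0.93, "fingers": 0.0}, {"dx": 0.0033, "dy": 0.0701, "dz": 0.0107, "wx": -0.92, "fingers": 0.0}, {"dx": 0.0032, "dy": 0.0687, "dz": 0.0173, "wx": -0.92, "fingers": 0.0}]
[{"dx": 0.0032, "dy": 0.0668, "dz": 0.0239, "wx": -0.92, "fingers": 0.0}, {"dx": 0.0032, "dy": 0.0641, "dz": 0.0302, "wx": -0.92, "fingers": 0.0}, {"dx": 0.0032, "dy": 0.0609, "dz": 0.0363, "wx": -0.93, "fingers": 0.0}]
```

```bash
sed -i 's|/750,4)|/750,3)|; s|/6,2)|/6,1)|' h.py
python3 - <<'E'
from h import *
e=plan([([614,-3,200],0.094)])
E
```

```text
[{"dx": 0.003, "dy": 0.058, "dz": -0.041, "wx": -0.9, "fingers": 0.0}, {"dx": 0.003, "dy": 0.061, "dz": -0.036, "wx": -0.9, "fingers": 0.0}, {"dx": 0.004, "dy": 0.064, "dz": -0.03, "wx": -1.0, "fingers": 0.0}, {"dx": 0.003, "dy": 0.067, "dz": -0.023, "wx": -0.9, "fingers": 0.0}, {"dx": 0.003, "dy": 0.069, "dz": -0.016, "wx": -0.9, "fingers": 0.0}]
[{"dx": 0.003, "dy": 0.07, "dz": -0.01, "wx": -0.9, "fingers": 0.0}, {"dx": 0.004, "dy": 0.071, "dz": -0.003, "wx": -1.0, "fingers": 0.0}, {"dx": 0.003, "dy": 0.071, "dz": 0.004, "wx": -0.9, "fingers": 0.0}, {"dx": 0.003, "dy": 0.07, "dz": 0.011, "wx": -0.9, "fingers": 0.0}, {"dx": 0.003, "dy": 0.069, "dz": 0.017, "wx": -0.9, "fingers": 0.0}]
[{"dx": 0.003, "dy": 0.067, "dz": 0.024, "wx": -0.9, "fingers": 0.0}, {"dx": 0.004, "dy": 0.064, "dz": 0.03, "wx": -1.0, "fingers": 0.0}, {"dx": 0.003, "dy": 0.061, "dz": 0.036, "wx": -0.9, "fingers": 0.0}]
```

{"op": "servo_tool", "data": {"rows": [{"dx": 0.003, "dy": 0.058, "dz": -0.041, "wx": -0.9, "fingers": 0.0}, {"dx": 0.003, "dy": 0.061, "dz": -0.036, "wx": -0.9, "fingers": 0.0}, {"dx": 0.004, "dy": 0.064, "dz": -0.03, "wx": -1.0, "fingers": 0.0}, {"dx": 0.003, "dy": 0.067, "dz": -0.023, "wx": -0.9, "fingers": 0.0}, {"dx": 0.003, "dy": 0.069, "dz": -0.016, "wx": -0.9, "fingers": 0.0}]}}

```text
schema error: expected keys dx, dy, dz, wx, wy, wz, fingers
```

{"op": "servo_tool", "data": {"rows": [{"dx": 0.003, "dy": 0.07, "dz": -0.01, "wx": -0.9, "fingers": 0.0}, {"dx": 0.004, "dy": 0.071, "dz": -0.003, "wx": -1.0, "fingers": 0.0}, {"dx": 0.003, "dy": 0.071, "dz": 0.004, "wx": -0.9, "fingers": 0.0}, {"dx": 0.003, "dy": 0.07, "dz": 0.011, "wx": -0.9, "fingers": 0.0}, {"dx": 0.003, "dy": 0.069, "dz": 0.017, "wx": -0.9, "fingers": 0.0}]}}

```text
schema error: expected keys dx, dy, dz, wx, wy, wz, fingers
```

{"op": "servo_tool", "data": {"rows": [{"dx": 0.003, "dy": 0.067, "dz": 0.024, "wx": -0.9, "fingers": 0.0}, {"dx": 0.004, "dy": 0.064, "dz": 0.03, "wx": -1.0, "fingers": 0.0}, {"dx": 0.003, "dy": 0.061, "dz": 0.036, "wx": -0.9, "fingers": 0.0}, {"fingers": 0}]}}

```text
schema error: expected keys dx, dy, dz, wx, wy, wz, fingers
```

Run:
```python
from h import *
info(); snap('wrist','w1.png'); snap('top','t1.png')
```

```text
t 0.6 pos [ 259.  -596.2  231.3] yawz -1.161 tilt [0. 0.] F [0.1 0.8 0.9] w 85.7 q [ 1.1   0.63  0.04  1.52 -0.03  1.   -0.02]
```

View pics/w1.png

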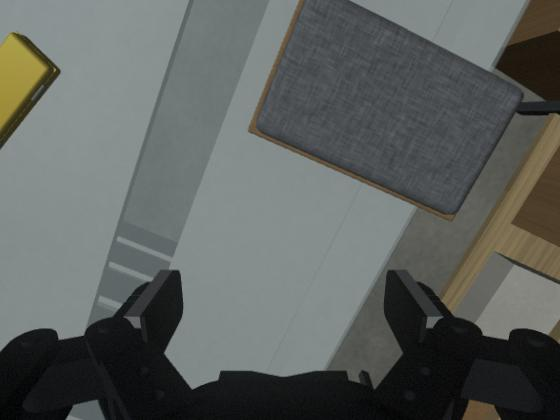

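View pics/t1.png

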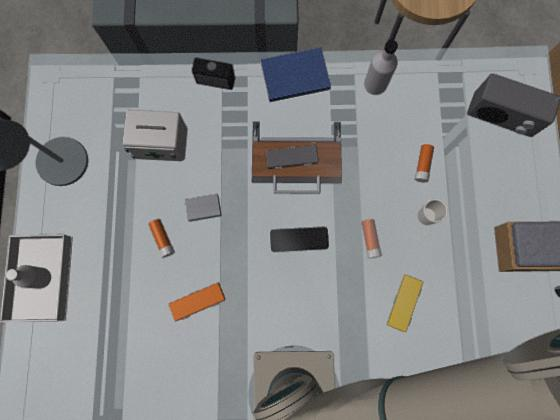

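{"op": "servo_tool", "data": {"rows": [{"dx": 0.003, "dy": 0.058, "dz": -0.041, "wx": -0.9, "wy": 0, "wz": 0, "fingers": 0}, {"dx": 0.003, "dy": 0.061, "dz": -0.036, "wx": -0.9, "wy": 0, "wz": 0, "fingers": 0}, {"dx": 0.004, "dy": 0.064, "dz": -0.03, "wx": -1.0, "wy": 0, "wz": 0, "fingers": 0}, {"dx": 0.003, "dy": 0.067, "dz": -0.023, "wx": -0.9, "wy": 0, "wz": 0, "fingers": 0}, {"dx": 0.003, "dy": 0.069, "dz": -0.016, "wx": -0.9, "wy": 0, "wz": 0, "fingers": 0}]}}

```text
clock: 1.32
eef_pos: [396.3, -366.9, 219.5]
tool_rot: [0.045, 1.57, -0.631]
force: [1.2, -0.2, -1.3]
width: 85.3
```

{"op": "servo_tool", "data": {"rows": [{"dx": 0.003, "dy": 0.07, "dz": -0.01, "wx": -0.9, "wy": 0, "wz": 0, "fingers": 0}, {"dx": 0.004, "dy": 0.071, "dz": -0.003, "wx": -1.0, "wy": 0, "wz": 0, "fingers": 0}, {"dx": 0.003, "dy": 0.071, "dz": 0.004, "wx": -0.9, "wy": 0, "wz": 0, "fingers": 0}, {"dx": 0.003, "dy": 0.07, "dz": 0.011, "wx": -0.9, "wy": 0, "wz": 0, "fingers": 0}, {"dx": 0.003, "dy": 0.069, "dz": 0.017, "wx": -0.9, "wy": 0, "wz": 0, "fingers": 0}]}}

```text
clock: 1.95
eef_pos: [532.9, -138.5, 207.5]
tool_rot: [-0.295, 1.57, -0.489]
force: [1.0, -0.6, -0.1]
width: 85.2
```

{"op": "servo_tool", "data": {"rows": [{"dx": 0.003, "dy": 0.067, "dz": 0.024, "wx": -0.9, "wy": 0, "wz": 0, "fingers": 0}, {"dx": 0.004, "dy": 0.064, "dz": 0.03, "wx": -1.0, "wy": 0, "wz": 0, "fingers": 0}, {"dx": 0.003, "dy": 0.061, "dz": 0.036, "wx": -0.9, "wy": 0, "wz": 0, "fingers": 0}, {"dx": 0, "dy": 0, "dz": 0, "wx": 0, "wy": 0, "wz": 0, "fingers": 0}]}}

```text
clock: 2.45
eef_pos: [615.3, 3.5, 199.8]
tool_rot: [1.081, 1.566, 1.185]
force: [-0.0, -1.5, 0.5]
width: 85.5
```

```bash
python3 - <<'E'
s=open('h.py').read()
s=s.replace("for k,x in zip(['dx','dy','dz','wx','wy','wz'],[*d,*a]) if abs(x)>1e-9}","for k,x in zip(['dx','dy','dz','wx','wy','wz'],[*d,*a])}").replace("float(x) for k","(float(x) or 0) for k").replace("json.dumps(rows[i:i+5])","json.dumps(rows[i:i+5]).replace(': ',':').replace(', ',',').replace(':0.0,',':0,')")
open('h.py','w').write(s)
E
python3 - <<'E'
from h import *
info(); snap('wrist','w1.png'); snap('top','t1.png')
E
```

```text
t 2.45 pos [615.3   3.5 199.8] yawz 0.104 tilt [0.002 0.004] F [-0.  -1.5  0.5] w 85.5 q [ 0.15  0.63 -0.32  1.65  0.23  0.9  -0.15]
```

View pics/w1.png

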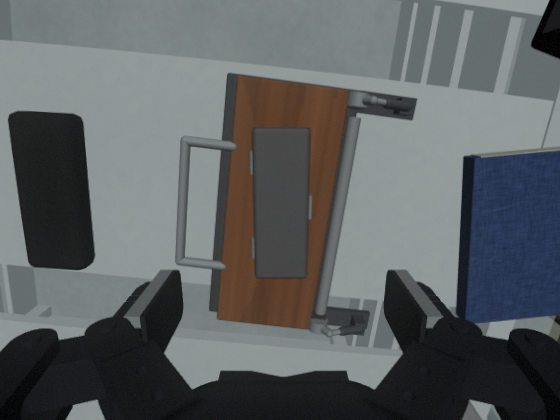

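View pics/t1.png

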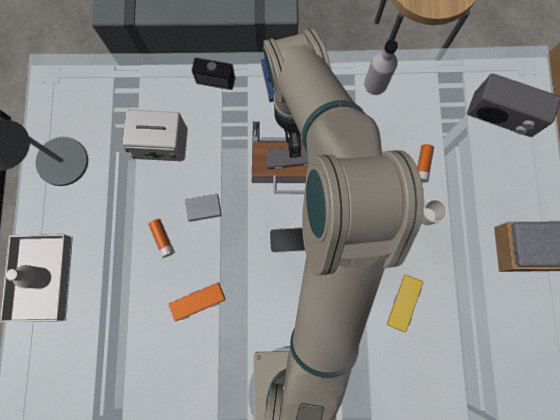

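Run:
```python
from h import *
np.set_printoptions(precision=1,suppress=True)
info(); ci=ctrl.camera_info('wrist'); print(-np.array(ci['R']).T@ci['t'])
c=[px2w('wrist',u,v,47,ci) for u,v in [(253,128),(309,127),(307,277),(257,278)]]
print(np.array(c),np.mean(c,0))
d=c[0]-c[3];print(np.arctan2(d[1],d[0])); d=c[1]-c[2];print(np.arctan2(d[1],d[0]))
for n,u,v,z in [('bar1',184,141,22),('bar2',180,261,22),('base/ pan',231,74,25),('pFR',217,320,25),('pBL',350,88,25),('pBR',315,328,25)]: print(n,px2w('wrist',u,v,z,ci))
```

```text
t 2.55 pos [613.5  -2.7 199.6] yawz 0.096 tilt [-0. -0.] F [-0.6 -0.7 -0.1] w 85.2 q [ 0.1  0.6 -0.3  1.6  0.2  0.9 -0.1]
[606.8  66.4 340.5]
[[582.5  54.2  47. ]
 [628.8  59.5  47. ]
 [642.8 -76.6  47. ]
 [596.  -82.2  47. ]] [612.5 -11.3  47. ]
1.6697307364761167
1.6733091106206712
bar1 [518.4  35.8  22. ]
bar2 [516.3 -83.6  22. ]
base/ pan [558.5  96.8  25. ]
pFR [ 556.8 -146.1   25. ]
pBL [662.1  95.3  25. ]
pBR [ 660.8 -145.8   25. ]
```

Run:
```python
from h import *
info(); e=plan([([613.5,-4,60],0.099,60),([613.5,-4,27],0.099,17)])
```

```text
t 2.55 pos [613.5  -2.7 199.6] yawz 0.096 tilt [-0.001 -0.001] F [-0.6 -0.7 -0.1] w 85.2 q [ 0.15  0.62 -0.31  1.65  0.23  0.9  -0.15]
[{"dx":0.062,"dy":-0.001,"dz":0,"wx":0,"wy":0,"wz":0,"fingers":0.0},{"dx":0.062,"dy":0,"dz":0,"wx":0,"wy":0,"wz":0,"fingers":0.0},{"dx":0.062,"dy":-0.001,"dz":0,"wx":0,"wy":0,"wz":0,"fingers":0.0},{"dx":0.022,"dy":0,"dz":0,"wx":0,"wy":0,"wz":0,"fingers":0.0},{"dx":0.022,"dy":0,"dz":0,"wx":0,"wy":0,"wz":0,"fingers":0.0}]
```

{"op": "servo_tool", "data": {"rows": [{"dx": 0.062, "dy": -0.001, "dz": 0, "wx": 0, "wy": 0, "wz": 0, "fingers": 0}, {"dx": 0.062, "dy": 0, "dz": 0, "wx": 0, "wy": 0, "wz": 0, "fingers": 0}, {"dx": 0.062, "dy": -0.001, "dz": 0, "wx": 0, "wy": 0, "wz": 0, "fingers": 0}, {"dx": 0.022, "dy": 0, "dz": 0, "wx": 0, "wy": 0, "wz": 0, "fingers": 0}, {"dx": 0.022, "dy": 0, "dz": 0, "wx": 0, "wy": 0, "wz": 0, "fingers": 0}]}}

```text
clock: 3.18
eef_pos: [614.5, -5.4, 27.6]
tool_rot: [-0.382, 1.569, -0.288]
force: [0.0, 0.6, -0.1]
width: 85.3
```

{"op": "servo_tool", "data": {"rows": [{"dx": 0, "dy": 0, "dz": 0, "wx": 0, "wy": 0, "wz": 0, "fingers": 0.35}, {"dx": 0, "dy": 0, "dz": 0, "wx": 0, "wy": 0, "wz": 0, "fingers": 0.6}, {"dx": 0, "dy": 0, "dz": 0, "wx": 0, "wy": 0, "wz": 0, "fingers": 0.8}, {"dx": 0, "dy": 0, "dz": 0, "wx": 0, "wy": 0, "wz": 0, "fingers": 0.8}, {"dx": 0, "dy": 0, "dz": 0, "wx": 0, "wy": 0, "wz": 0, "fingers": 0.8}]}}

```text
clock: 3.8
eef_pos: [614.9, -4.3, 29.0]
tool_rot: [-0.149, 1.568, -0.053]
force: [-1.2, -0.5, 6.9]
width: 48.5
```

Run:
```python
from h import *
info(); e=plan([([613.5,-4,110],0.099,40)],f=0.8)
P=S(3,-178,110); print(P)
e=plan([(P,np.pi/2+SY,60),([P[0],P[1],40],np.pi/2+SY,40),([P[0],P[1],4.5],np.pi/2+SY,12)],start=e,f=0.8)
```

```text
t 3.8 pos [614.9  -4.3  29. ] yawz 0.096 tilt [ 0.003 -0.   ] F [-1.2 -0.5  6.9] w 48.5 q [ 0.1   0.85 -0.23  1.76  0.32  0.57 -0.23]
[{"dx":-0.036,"dy":0,"dz":-0.001,"wx":0,"wy":0,"wz":0,"fingers":0.8},{"dx":-0.036,"dy":0,"dz":0,"wx":0,"wy":0,"wz":0,"fingers":0.8},{"dx":-0.036,"dy":0.001,"dz":-0.001,"wx":0,"wy":0,"wz":0,"fingers":0.8}]
[ 610.15173752 -195.02521444  110.        ]
[{"dx":0,"dy":-0.017,"dz":-0.002,"wx":-0.9,"wy":0,"wz":0,"fingers":0.8},{"dx":0,"dy":-0.017,"dz":-0.003,"wx":-1.0,"wy":0,"wz":0,"fingers":0.8},{"dx":0,"dy":-0.016,"dz":-0.005,"wx":-0.9,"wy":0,"wz":0,"fingers":0.8},{"dx":0,"dy":-0.015,"dz":-0.007,"wx":-0.9,"wy":0,"wz":0,"fingers":0.8},{"dx":0,"dy":-0.015,"dz":-0.008,"wx":-0.9,"wy":0,"wz":0,"fingers":0.8}]
[{"dx":0,"dy":-0.014,"dz":-0.01,"wx":-1.0,"wy":0,"wz":0,"fingers":0.8},{"dx":0,"dy":-0.013,"dz":-0.011,"wx":-0.9,"wy":0,"wz":0,"fingers":0.8},{"dx":0,"dy":-0.012,"dz":-0.012,"wx":-0.9,"wy":0,"wz":0,"fingers":0.8},{"dx":0,"dy":-0.011,"dz":-0.013,"wx":-1.0,"wy":0,"wz":0,"fingers":0.8},{"dx":0,"dy":-0.009,"dz":-0.014,"wx":-0.9,"wy":0,"wz":0,"fingers":0.8}]
[{"dx":0,"dy":-0.008,"dz":-0.015,"wx":-0.9,"wy":0,"wz":0,"fingers":0.8},{"dx":0,"dy":-0.007,"dz":-0.016,"wx":-0.9,"wy":0,"wz":0,"fingers":0.8},{"dx":0,"dy":-0.005,"dz":-0.016,"wx":-1.0,"wy":0,"wz":0,"fingers":0.8},{"dx":0,"dy":-0.003,"dz":-0.017,"wx":-0.9,"wy":0,"wz":0,"fingers":0.8},{"dx":0,"dy":-0.002,"dz":-0.017,"wx":-0.9,"wy":0,"wz":0,"fingers":0.8}]
[{"dx":0.047,"dy":0,"dz":0,"wx":0,"wy":0,"wz":0,"fingers":0.8},{"dx":0.046,"dy":0.001,"dz":0,"wx":0,"wy":0,"wz":0,"fingers":0.8},{"dx":0.016,"dy":0,"dz":0,"wx":0,"wy":0,"wz":0,"fingers":0.8},{"dx":0.016,"dy":0,"dz":0,"wx":0,"wy":0,"wz":0,"fingers":0.8},{"dx":0.016,"dy":0,"dz":0,"wx":0,"wy":0,"wz":0,"fingers":0.8}]
```

{"op": "servo_tool", "data": {"rows": [{"dx": -0.036, "dy": 0, "dz": -0.001, "wx": 0, "wy": 0, "wz": 0, "fingers": 0.8}, {"dx": -0.036, "dy": 0, "dz": 0, "wx": 0, "wy": 0, "wz": 0, "fingers": 0.8}, {"dx": -0.036, "dy": 0.001, "dz": -0.001, "wx": 0, "wy": 0, "wz": 0, "fingers": 0.8}]}}

```text
clock: 4.18
eef_pos: [612.3, -3.8, 109.5]
tool_rot: [-0.19, 1.57, -0.095]
force: [0.0, -0.5, -1.3]
width: 48.6
```

{"op": "servo_tool", "data": {"rows": [{"dx": 0, "dy": -0.017, "dz": -0.002, "wx": -0.9, "wy": 0, "wz": 0, "fingers": 0.8}, {"dx": 0, "dy": -0.017, "dz": -0.003, "wx": -1.0, "wy": 0, "wz": 0, "fingers": 0.8}, {"dx": 0, "dy": -0.016, "dz": -0.005, "wx": -0.9, "wy": 0, "wz": 0, "fingers": 0.8}, {"dx": 0, "dy": -0.015, "dz": -0.007, "wx": -0.9, "wy": 0, "wz": 0, "fingers": 0.8}, {"dx": 0, "dy": -0.015, "dz": -0.008, "wx": -0.9, "wy": 0, "wz": 0, "fingers": 0.8}]}}

```text
clock: 4.8
eef_pos: [611.4, -67.8, 108.7]
tool_rot: [-1.039, 1.57, -0.458]
force: [0.1, -0.2, -1.7]
width: 48.6
```

{"op": "servo_tool", "data": {"rows": [{"dx": 0, "dy": -0.014, "dz": -0.01, "wx": -1.0, "wy": 0, "wz": 0, "fingers": 0.8}, {"dx": 0, "dy": -0.013, "dz": -0.011, "wx": -0.9, "wy": 0, "wz": 0, "fingers": 0.8}, {"dx": 0, "dy": -0.012, "dz": -0.012, "wx": -0.9, "wy": 0, "wz": 0, "fingers": 0.8}, {"dx": 0, "dy": -0.011, "dz": -0.013, "wx": -1.0, "wy": 0, "wz": 0, "fingers": 0.8}, {"dx": 0, "dy": -0.009, "dz": -0.014, "wx": -0.9, "wy": 0, "wz": 0, "fingers": 0.8}]}}

```text
clock: 5.42
eef_pos: [610.1, -131.6, 108.7]
tool_rot: [-1.9, 1.57, -0.827]
force: [-0.7, 0.3, -0.8]
width: 48.6
```

{"op": "servo_tool", "data": {"rows": [{"dx": 0, "dy": -0.008, "dz": -0.015, "wx": -0.9, "wy": 0, "wz": 0, "fingers": 0.8}, {"dx": 0, "dy": -0.007, "dz": -0.016, "wx": -0.9, "wy": 0, "wz": 0, "fingers": 0.8}, {"dx": 0, "dy": -0.005, "dz": -0.016, "wx": -1.0, "wy": 0, "wz": 0, "fingers": 0.8}, {"dx": 0, "dy": -0.003, "dz": -0.017, "wx": -0.9, "wy": 0, "wz": 0, "fingers": 0.8}, {"dx": 0, "dy": -0.002, "dz": -0.017, "wx": -0.9, "wy": 0, "wz": 0, "fingers": 0.8}]}}

```text
clock: 6.05
eef_pos: [609.4, -195.8, 108.6]
tool_rot: [-2.925, 1.57, -1.371]
force: [0.2, 0.2, -1.0]
width: 48.9
```

{"op": "servo_tool", "data": {"rows": [{"dx": 0, "dy": 0, "dz": 0, "wx": 0, "wy": 0, "wz": 0, "fingers": 0.8}, {"dx": 0, "dy": 0, "dz": 0, "wx": 0, "wy": 0, "wz": 0, "fingers": 0.8}, {"dx": 0, "dy": 0, "dz": 0, "wx": 0, "wy": 0, "wz": 0, "fingers": 0.8}]}}

```text
clock: 6.42
eef_pos: [609.8, -194.0, 108.6]
tool_rot: [-0.82, 1.57, 0.732]
force: [-0.0, 0.6, -2.2]
width: 48.5
```

Run:
```python
from h import *
info(); snap('wrist','w2.png'); info(); snap('scene','s2.png')
```

```text
t 6.42 pos [ 609.8 -194.   108.6] yawz 1.552 tilt [0. 0.] F [-0.   0.6 -2.2] w 48.5 q [ 0.66  0.85 -0.69  1.64  0.66  0.9   1.26]
t 6.47 pos [ 609.7 -194.2  108.5] yawz 1.552 tilt [0. 0.] F [-0.3  1.3 -2.2] w 48.5 q [ 0.66  0.85 -0.69  1.64  0.66  0.9   1.26]
```

View pics/w2.png

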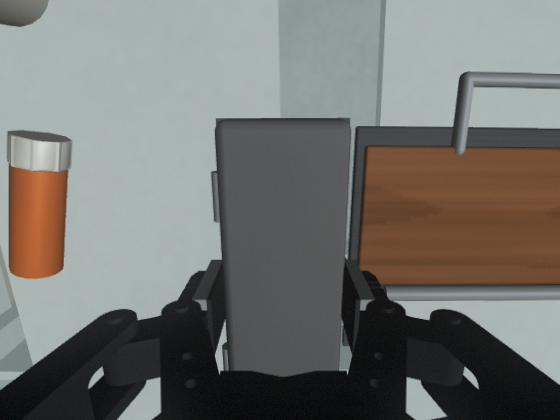

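View pics/s2.png

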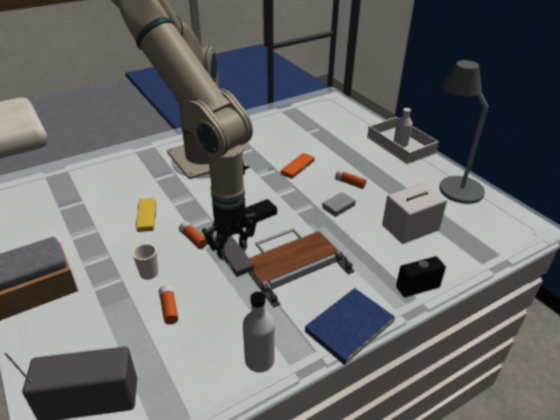

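Run:
```python
from h import *
np.set_printoptions(precision=1,suppress=True)
s=info(); 
for z in (124,127): print(px2w('wrist',218,122,z),px2w('wrist',349,122,z))
P=S(3,-178,110); print(P)
e=plan([(P,np.pi/2+SY,60),([P[0],P[1],40],np.pi/2+SY,40),([P[0],P[1],5],np.pi/2+SY,12)],f=0.8)
```

```text
t 6.53 pos [ 609.8 -194.3  108.5] yawz 1.552 tilt [0. 0.] F [-0.1  0.1 -1.2] w 48.5 q [ 0.7  0.8 -0.7  1.6  0.7  0.9  1.3]
[ 541.1 -216.7  124. ] [ 542.  -170.3  124. ]
[ 541.1 -216.1  127. ] [ 542.  -170.9  127. ]
[ 610.2 -195.   110. ]
[{"dx":-0.002,"dy":-0.001,"dz":-0.001,"wx":0,"wy":0,"wz":0,"fingers":0.8},{"dx":0.047,"dy":0,"dz":0,"wx":0,"wy":0,"wz":0,"fingers":0.8},{"dx":0.046,"dy":0,"dz":0,"wx":0,"wy":0,"wz":0,"fingers":0.8},{"dx":0.016,"dy":0,"dz":0,"wx":0,"wy":0,"wz":0,"fingers":0.8},{"dx":0.015,"dy":0,"dz":0,"wx":0,"wy":0,"wz":0,"fingers":0.8}]
[{"dx":0.016,"dy":0,"dz":0,"wx":0,"wy":0,"wz":0,"fingers":0.8}]
```

{"op": "servo_tool", "data": {"rows": [{"dx": 0.04, "dy": 0, "dz": -0.001, "wx": 0, "wy": 0, "wz": 0, "fingers": 0.8}, {"dx": 0.04, "dy": 0, "dz": 0, "wx": 0, "wy": 0, "wz": 0, "fingers": 0.8}, {"dx": 0.03, "dy": 0, "dz": 0, "wx": 0, "wy": 0, "wz": 0, "fingers": 0.8}, {"dx": 0.014, "dy": 0, "dz": 0, "wx": 0, "wy": 0, "wz": 0, "fingers": 0.8}, {"dx": 0.01, "dy": 0, "dz": 0, "wx": 0, "wy": 0, "wz": 0, "fingers": 0.8}]}}

```text
clock: 7.15
eef_pos: [610.0, -195.6, 7.7]
tool_rot: [-1.445, 1.57, 0.106]
force: [-0.5, -0.5, -1.2]
width: 48.6
```

{"op": "servo_tool", "data": {"rows": [{"dx": 0.004, "dy": 0, "dz": 0, "wx": 0, "wy": 0, "wz": 0, "fingers": 0.8}, {"dx": 0, "dy": 0, "dz": 0, "wx": 0, "wy": 0, "wz": 0, "fingers": 0.8}, {"dx": 0, "dy": 0, "dz": 0, "wx": 0, "wy": 0, "wz": 0, "fingers": 0.8}]}}

```text
clock: 7.52
eef_pos: [610.0, -195.9, 5.5]
tool_rot: [-1.807, 1.57, -0.255]
force: [0.4, 0.5, -1.4]
width: 48.7
```

{"op": "servo_tool", "data": {"rows": [{"dx": 0.002, "dy": 0, "dz": 0, "wx": 0, "wy": 0, "wz": 0, "fingers": 0.8}, {"dx": 0, "dy": 0, "dz": 0, "wx": 0, "wy": 0, "wz": 0, "fingers": 0.8}, {"dx": 0, "dy": 0, "dz": 0, "wx": 0, "wy": 0, "wz": 0, "fingers": 0.28}, {"dx": 0, "dy": 0, "dz": 0, "wx": 0, "wy": 0, "wz": 0, "fingers": 0.28}, {"dx": 0, "dy": 0, "dz": 0, "wx": 0, "wy": 0, "wz": 0, "fingers": 0.28}]}}

```text
clock: 8.15
eef_pos: [609.5, -195.8, 3.2]
tool_rot: [0.835, 1.571, 2.387]
force: [-0.7, 0.1, 0.3]
width: 61.7
```

{"op": "servo_tool", "data": {"rows": [{"dx": -0.02, "dy": 0, "dz": 0, "wx": 0, "wy": 0, "wz": 0, "fingers": 0.28}, {"dx": -0.06, "dy": 0, "dz": 0, "wx": 0, "wy": 0, "wz": 0, "fingers": 0.28}, {"dx": -0.06, "dy": 0, "dz": 0, "wx": 0, "wy": 0, "wz": 0, "fingers": 0.28}, {"dx": 0, "dy": 0, "dz": 0, "wx": 0, "wy": 0, "wz": 0, "fingers": 0.28}, {"dx": 0, "dy": 0, "dz": 0, "wx": 0, "wy": 0, "wz": 0, "fingers": 0.28}]}}

```text
clock: 8.78
eef_pos: [609.3, -196.1, 108.7]
tool_rot: [3.051, 1.57, -1.681]
force: [-0.8, 0.3, 0.2]
width: 61.6
```

Run:
```python
from h import *
info(); snap('wrist','w3.png'); info()
B=S(-90,0,110); print(B)
e=plan([(B,SY,60)],f=0.5)
```

```text
t 8.78 pos [ 609.3 -196.1  108.7] yawz 1.551 tilt [-0.    -0.001] F [-0.8  0.3  0.2] w 61.6 q [ 0.66  0.85 -0.69  1.64  0.66  0.9   1.26]
t 8.82 pos [ 608.8 -196.   107.8] yawz 1.551 tilt [-0.001 -0.   ] F [-0.4 -1.4  0.2] w 61.3 q [ 0.66  0.85 -0.69  1.64  0.66  0.9   1.26]
[520.01151975 -15.56006144 110.        ]
[{"dx":0,"dy":0.008,"dz":0.015,"wx":0.9,"wy":0,"wz":0,"fingers":0.5},{"dx":0,"dy":0.009,"dz":0.014,"wx":1.0,"wy":0,"wz":0,"fingers":0.5},{"dx":-0.001,"dy":0.01,"dz":0.013,"wx":0.9,"wy":0,"wz":0,"fingers":0.5},{"dx":0,"dy":0.012,"dz":0.012,"wx":0.9,"wy":0,"wz":0,"fingers":0.5},{"dx":0,"dy":0.013,"dz":0.011,"wx":1.0,"wy":0,"wz":0,"fingers":0.5}]
[{"dx":0,"dy":0.013,"dz":0.01,"wx":0.9,"wy":0,"wz":0,"fingers":0.5},{"dx":0,"dy":0.015,"dz":0.008,"wx":0.9,"wy":0,"wz":0,"fingers":0.5},{"dx":0,"dy":0.015,"dz":0.006,"wx":1.0,"wy":0,"wz":0,"fingers":0.5},{"dx":-0.001,"dy":0.016,"dz":0.005,"wx":0.9,"wy":0,"wz":0,"fingers":0.5},{"dx":0,"dy":0.017,"dz":0.004,"wx":1.0,"wy":0,"wz":0,"fingers":0.5}]
[{"dx":0,"dy":0.016,"dz":0.002,"wx":0.9,"wy":0,"wz":0,"fingers":0.5},{"dx":0,"dy":0.017,"dz":0,"wx":0.9,"wy":0,"wz":0,"fingers":0.5},{"dx":0,"dy":0.017,"dz":-0.001,"wx":1.0,"wy":0,"wz":0,"fingers":0.5},{"dx":0,"dy":0.016,"dz":-0.003,"wx":0.9,"wy":0,"wz":0,"fingers":0.5},{"dx":-0.001,"dy":0.016,"dz":-0.005,"wx":0.9,"wy":0,"wz":0,"fingers":0.5}]
[{"dx":0,"dy":0.016,"dz":-0.006,"wx":1.0,"wy":0,"wz":0,"fingers":0.5}]
```

View pics/w3.png

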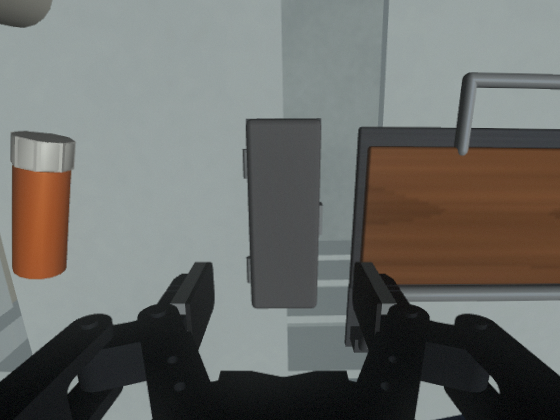

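Run:
```python
from h import *
np.set_printoptions(precision=1,suppress=True)
ci=ctrl.camera_info('wrist')
c=np.array([px2w('wrist',u,v,22,ci) for u,v in [(247,120),(321,120),(316,307),(252,307)]]);print(c,c.mean(0))
for u,v in [(359,128),(347,345)]: print('base edge',px2w('wrist',u,v,6,ci))
print('bar L leg corner',px2w('wrist',463,76,22,ci),'panel',px2w('wrist',369,147,25,ci))
th=np.radians
```

```text
[[ 540.4 -218.4   22. ]
 [ 541.4 -171.1   22. ]
 [ 676.  -173.5   22. ]
 [ 675.  -221.3   22. ]] [ 608.2 -196.    22. ]
base edge [ 547.4 -143.1    6. ]
base edge [ 722.1 -145.9    6. ]
bar L leg corner [516.  -82.4  22. ] panel [ 558.7 -140.3   25. ]
```

{"op": "servo_tool", "data": {"rows": [{"dx": 0, "dy": 0.008, "dz": 0.015, "wx": 0.9, "wy": 0, "wz": 0, "fingers": 0.5}, {"dx": 0, "dy": 0.009, "dz": 0.014, "wx": 1.0, "wy": 0, "wz": 0, "fingers": 0.5}, {"dx": -0.001, "dy": 0.01, "dz": 0.013, "wx": 0.9, "wy": 0, "wz": 0, "fingers": 0.5}, {"dx": 0, "dy": 0.012, "dz": 0.012, "wx": 0.9, "wy": 0, "wz": 0, "fingers": 0.5}, {"dx": 0, "dy": 0.013, "dz": 0.011, "wx": 1.0, "wy": 0, "wz": 0, "fingers": 0.5}]}}

```text
clock: 9.45
eef_pos: [580.3, -138.9, 107.6]
tool_rot: [1.857, 1.568, 2.913]
force: [-0.5, 0.7, 0.4]
width: 42.9
```

{"op": "servo_tool", "data": {"rows": [{"dx": 0, "dy": 0.013, "dz": 0.01, "wx": 0.9, "wy": 0, "wz": 0, "fingers": 0.5}, {"dx": 0, "dy": 0.015, "dz": 0.008, "wx": 0.9, "wy": 0, "wz": 0, "fingers": 0.5}, {"dx": 0, "dy": 0.015, "dz": 0.006, "wx": 1.0, "wy": 0, "wz": 0, "fingers": 0.5}, {"dx": -0.001, "dy": 0.016, "dz": 0.005, "wx": 0.9, "wy": 0, "wz": 0, "fingers": 0.5}, {"dx": 0, "dy": 0.017, "dz": 0.004, "wx": 1.0, "wy": 0, "wz": 0, "fingers": 0.5}]}}

```text
clock: 10.07
eef_pos: [552.8, -82.6, 108.6]
tool_rot: [2.463, 1.568, 3.026]
force: [-0.8, 0.4, -0.6]
width: 42.4
```

{"op": "servo_tool", "data": {"rows": [{"dx": 0, "dy": 0.016, "dz": 0.002, "wx": 0.9, "wy": 0, "wz": 0, "fingers": 0.5}, {"dx": 0, "dy": 0.017, "dz": 0, "wx": 0.9, "wy": 0, "wz": 0, "fingers": 0.5}, {"dx": 0, "dy": 0.017, "dz": -0.001, "wx": 1.0, "wy": 0, "wz": 0, "fingers": 0.5}, {"dx": 0, "dy": 0.016, "dz": -0.003, "wx": 0.9, "wy": 0, "wz": 0, "fingers": 0.5}, {"dx": -0.001, "dy": 0.016, "dz": -0.005, "wx": 0.9, "wy": 0, "wz": 0, "fingers": 0.5}]}}

```text
clock: 10.7
eef_pos: [525.2, -26.7, 109.4]
tool_rot: [3.069, 1.568, -3.132]
force: [-0.3, 1.1, 1.0]
width: 42.5
```

{"op": "servo_tool", "data": {"rows": [{"dx": 0, "dy": 0.016, "dz": -0.006, "wx": 1.0, "wy": 0, "wz": 0, "fingers": 0.5}, {"dx": 0, "dy": 0, "dz": 0, "wx": 0, "wy": 0, "wz": 0, "fingers": 0.5}, {"dx": 0, "dy": 0, "dz": 0, "wx": 0, "wy": 0, "wz": 0, "fingers": 0.5}, {"dx": 0, "dy": 0, "dz": 0, "wx": 0, "wy": 0, "wz": 0, "fingers": 0.5}]}}

```text
clock: 11.2
eef_pos: [521.0, -16.1, 110.3]
tool_rot: [-2.526, 1.57, -2.545]
force: [0.9, -0.7, -0.8]
width: 42.5
```

Run:
```python
from h import *
info(); snap('wrist','w4.png'); info()
```

```text
t 11.2 pos [521.  -16.1 110.3] yawz -0.02 tilt [-0. -0.] F [ 0.9 -0.7 -0.8] w 42.5 q [ 0.13  0.63 -0.24  1.98  0.26  0.56 -0.3 ]
t 11.25 pos [521.  -16.1 110.4] yawz -0.02 tilt [-0. -0.] F [ 0.1  1.2 -0.4] w 43.1 q [ 0.13  0.63 -0.24  1.98  0.26  0.56 -0.3 ]
```

View pics/w4.png

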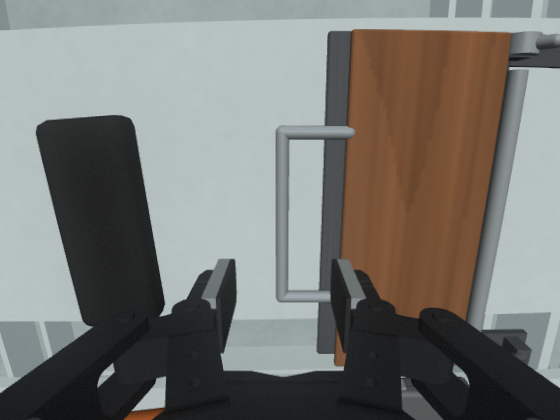

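Run:
```python
from h import *
np.set_printoptions(precision=1,suppress=True)
ci=ctrl.camera_info('wrist')
for u,v in [(282,131),(282,296)]: print(px2w('wrist',u,v,22,ci))
e=plan([(S(-90,0,40),SY,60),(S(-90,0,10),SY,15)],f=0.5)
```

```text
[521.3  43.8  22. ]
[518.7 -76.1  22. ]
[{"dx":0.047,"dy":0,"dz":-0.001,"wx":0,"wy":0,"wz":0,"fingers":0.5},{"dx":0.047,"dy":0.001,"dz":0,"wx":0,"wy":0,"wz":0,"fingers":0.5},{"dx":0.02,"dy":0,"dz":0,"wx":0,"wy":0,"wz":0,"fingers":0.5},{"dx":0.02,"dy":0,"dz":0,"wx":0,"wy":0,"wz":0,"fingers":0.5}]
```

{"op": "servo_tool", "data": {"rows": [{"dx": 0.047, "dy": 0, "dz": -0.001, "wx": 0, "wy": 0, "wz": 0, "fingers": 0.5}, {"dx": 0.047, "dy": 0, "dz": 0, "wx": 0, "wy": 0, "wz": 0, "fingers": 0.5}, {"dx": 0.02, "dy": 0, "dz": 0, "wx": 0, "wy": 0, "wz": 0, "fingers": 0.5}, {"dx": 0.02, "dy": 0, "dz": 0, "wx": 0, "wy": 0, "wz": 0, "fingers": 0.5}, {"dx": 0, "dy": 0, "dz": 0, "wx": 0, "wy": 0, "wz": 0, "fingers": 0.5}]}}

```text
clock: 11.88
eef_pos: [519.9, -15.4, 9.6]
tool_rot: [-3.082, 1.57, -3.102]
force: [0.6, -0.6, -0.7]
width: 43.0
```

{"op": "servo_tool", "data": {"rows": [{"dx": 0, "dy": 0, "dz": 0, "wx": 0, "wy": 0, "wz": 0, "fingers": 0.8}, {"dx": 0, "dy": 0, "dz": 0, "wx": 0, "wy": 0, "wz": 0, "fingers": 1}, {"dx": 0, "dy": 0, "dz": 0, "wx": 0, "wy": 0, "wz": 0, "fingers": 1}, {"dx": 0, "dy": 0, "dz": 0, "wx": 0, "wy": 0, "wz": 0, "fingers": 1}]}}

```text
clock: 12.38
eef_pos: [520.1, -15.4, 11.0]
tool_rot: [-0.334, 1.57, -0.354]
force: [-1.3, -0.7, 6.3]
width: 6.6
```

Run:
```python
from h import *
s=info(); p=np.array(s['eef_pos']); R=curR(s)
# arc: keep offset, 
b0=S(-90,0,22); off=p-b0; print('off',off)
# constant orientation, stand frame
ths=[0.15,0.3,0.45,0.6,0.75,0.9,1.05,1.2,1.35,1.5,1.65,1.78,1.88]
rows=[];q=p.copy()
for t in ths:
    B=S(60-150*np.cos(t),0,22+150*np.sin(t)); tgt=B+off
    d=np.round(R.inv().apply(tgt-q)/750,3); q=q+R.apply(d*750); print(t,d, q.round(0))
```

```text
t 12.38 pos [520.1 -15.4  11. ] yawz -0.02 tilt [ 0. -0.] F [-1.3 -0.7  6.3] w 6.6 q [ 0.07  0.81 -0.15  2.02  0.33  0.33 -0.36]
off [  0.11252406   0.18690664 -11.00834405]
0.15 [-0.03   0.     0.002] [522. -15.  33.]
0.3 [-0.029  0.     0.007] [527. -15.  55.]
0.45 [-0.028  0.     0.011] [535. -16.  76.]
0.6 [-0.026  0.     0.015] [546. -16.  96.]
0.75 [-0.023  0.     0.019] [561. -16. 113.]
0.9 [-0.021  0.     0.022] [577. -16. 129.]
1.05 [-0.016  0.     0.025] [596. -17. 141.]
1.2 [-0.013  0.     0.027] [616. -17. 151.]
1.35 [-0.009  0.001  0.028] [637. -17. 157.]
1.5 [-0.004 -0.     0.03 ] [660. -17. 160.]
1.65 [-0.   -0.    0.03] [682. -18. 160.]
1.78 [ 0.003 -0.     0.026] [702. -18. 158.]
1.88 [ 0.006 -0.     0.019] [716. -18. 154.]
```

{"op": "servo_tool", "data": {"rows": [{"dx": -0.03, "dy": 0, "dz": 0.002, "wx": 0, "wy": 0, "wz": 0, "fingers": 1}, {"dx": -0.029, "dy": 0, "dz": 0.007, "wx": 0, "wy": 0, "wz": 0, "fingers": 1}, {"dx": -0.028, "dy": 0, "dz": 0.011, "wx": 0, "wy": 0, "wz": 0, "fingers": 1}, {"dx": 0, "dy": 0, "dz": 0, "wx": 0, "wy": 0, "wz": 0, "fingers": 1}]}}

```text
clock: 12.88
eef_pos: [534.1, -15.7, 76.4]
tool_rot: [-2.978, 1.57, -2.998]
force: [-4.2, 1.7, -0.8]
width: 6.1
```

Run:
```python
from h import *
info(); snap('scene','s5.png'); info()
```

```text
t 12.88 pos [534.1 -15.7  76.4] yawz -0.02 tilt [-0.001 -0.   ] F [-4.2  1.7 -0.8] w 6.1 q [ 0.12  0.7  -0.22  1.96  0.29  0.51 -0.32]
t 12.93 pos [533.8 -15.7  75.6] yawz -0.02 tilt [-0.002 -0.   ] F [-3.9 -0.1 -0.1] w 6.2 q [ 0.12  0.7  -0.22  1.96  0.29  0.5  -0.32]
```

View pics/s5.png

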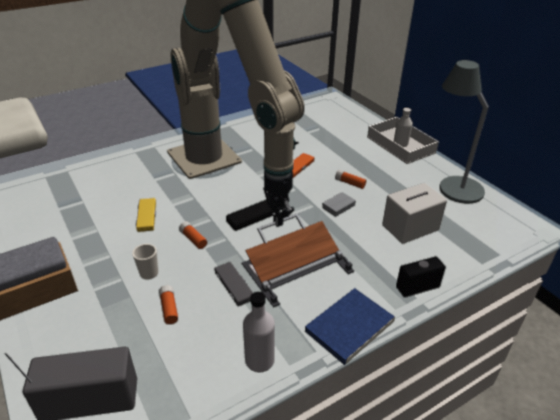

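{"op": "servo_tool", "data": {"rows": [{"dx": -0.026, "dy": 0, "dz": 0.015, "wx": 0, "wy": 0, "wz": 0, "fingers": 1}, {"dx": -0.023, "dy": 0, "dz": 0.019, "wx": 0, "wy": 0, "wz": 0, "fingers": 1}, {"dx": -0.021, "dy": 0, "dz": 0.022, "wx": 0, "wy": 0, "wz": 0, "fingers": 1}, {"dx": -0.016, "dy": 0, "dz": 0.025, "wx": 0, "wy": 0, "wz": 0, "fingers": 1}, {"dx": -0.013, "dy": 0, "dz": 0.027, "wx": 0, "wy": 0, "wz": 0, "fingers": 1}]}}

```text
clock: 13.55
eef_pos: [611.8, -17.5, 151.3]
tool_rot: [-2.941, 1.562, -2.96]
force: [-2.8, -0.2, 10.8]
width: 6.5
```

{"op": "servo_tool", "data": {"rows": [{"dx": -0.009, "dy": 0, "dz": 0.028, "wx": 0, "wy": 0, "wz": 0, "fingers": 1}, {"dx": -0.004, "dy": 0, "dz": 0.03, "wx": 0, "wy": 0, "wz": 0, "fingers": 1}, {"dx": 0, "dy": 0, "dz": 0.03, "wx": 0, "wy": 0, "wz": 0, "fingers": 1}, {"dx": 0, "dy": 0, "dz": 0, "wx": 0, "wy": 0, "wz": 0, "fingers": 1}]}}

```text
clock: 14.05
eef_pos: [685.6, -19.2, 160.2]
tool_rot: [-0.069, 1.564, -0.089]
force: [1.2, -0.5, 6.4]
width: 6.0
```

Run:
```python
from h import *
info(); snap('scene','s6.png'); info()
```

```text
t 14.05 pos [685.6 -19.2 160.2] yawz -0.02 tilt [ 0.007 -0.001] F [ 1.2 -0.5  6.4] w 6.0 q [ 0.14  0.76 -0.27  1.48  0.23  0.93 -0.22]
t 14.1 pos [684.9 -19.1 160.3] yawz -0.02 tilt [ 0.006 -0.001] F [ 1.6 -0.6  5.9] w 6.3 q [ 0.14  0.76 -0.27  1.48  0.23  0.93 -0.22]
```

View pics/s6.png

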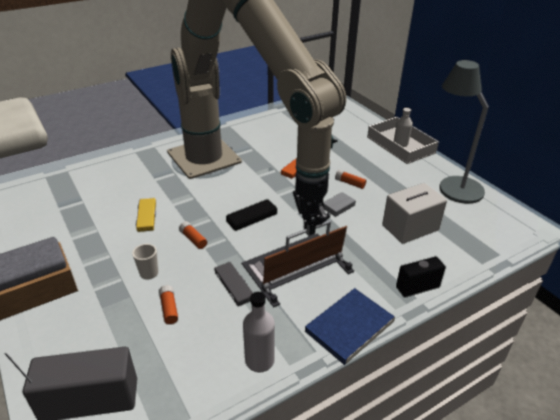

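Panel is past vertical and held. I finish the arc, release and rise.

{"op": "servo_tool", "data": {"rows": [{"dx": 0.003, "dy": 0, "dz": 0.026, "wx": 0, "wy": 0, "wz": 0, "fingers": 1}, {"dx": 0.006, "dy": 0, "dz": 0.017, "wx": 0, "wy": 0, "wz": 0, "fingers": 1}, {"dx": 0, "dy": 0, "dz": 0, "wx": 0, "wy": 0, "wz": 0, "fingers": 1}, {"dx": 0, "dy": 0, "dz": 0, "wx": 0, "wy": 0, "wz": 0, "fingers": 0.5}, {"dx": 0, "dy": 0, "dz": 0, "wx": 0, "wy": 0, "wz": 0, "fingers": 0.5}]}}

```text
clock: 14.72
eef_pos: [713.4, -19.0, 151.8]
tool_rot: [3.106, 1.569, 3.087]
force: [-0.8, -0.5, -0.2]
width: 41.7
```

{"op": "servo_tool", "data": {"rows": [{"dx": -0.03, "dy": 0, "dz": 0, "wx": 0, "wy": 0, "wz": 0, "fingers": 0.5}, {"dx": -0.04, "dy": 0, "dz": 0, "wx": 0, "wy": 0, "wz": 0, "fingers": 0.3}, {"dx": -0.04, "dy": 0, "dz": 0, "wx": 0, "wy": 0, "wz": 0, "fingers": 0.3}, {"dx": 0, "dy": 0, "dz": 0, "wx": 0, "wy": 0, "wz": 0, "fingers": 0.3}, {"dx": 0, "dy": 0, "dz": 0, "wx": 0, "wy": 0, "wz": 0, "fingers": 0.3}]}}

```text
clock: 15.35
eef_pos: [713.4, -19.1, 233.9]
tool_rot: [-3.064, 1.569, -3.083]
force: [-0.1, 0.8, 0.4]
width: 59.5
```

Run:
```python
from h import *
info(); snap('scene','s7.png'); s=info(); snap('top','t7.png')
np.set_printoptions(precision=1,suppress=True)
for r in ctrl.mark_of('stand_bar','scene'): print(r['conf'],r['point'])
print(w2px('scene',S(60-150*np.cos(1.9),0,22+150*np.sin(1.9))))
# go above bottle 2 (400,-213), yaw axis 0.133 -> jaw yaw pi/2+.133
b=np.array([398,-212.,200])
e=plan([([560,-100,235],1.0),(b,np.pi/2+0.133,60)],f=0.3)
```

```text
t 15.35 pos [713.4 -19.1 233.9] yawz -0.019 tilt [-0.002 -0.   ] F [-0.1  0.8  0.4] w 59.5 q [ 0.13  0.74 -0.28  1.3   0.21  1.13 -0.19]
t 15.4 pos [713.3 -19.2 233.5] yawz -0.019 tilt [-0.003 -0.   ] F [ 0.6 -0.3  0.4] w 59.8 q [ 0.13  0.74 -0.28  1.3   0.21  1.13 -0.19]
0.81 [317.6, 237.7]
0.37 [148.8, 273.1]
[316.2 239.2]
[{"dx":0,"dy":-0.011,"dz":-0.02,"wx":-1.0,"wy":0,"wz":0,"fingers":0.3},{"dx":0,"dy":-0.009,"dz":-0.022,"wx":-0.9,"wy":0,"wz":0,"fingers":0.3},{"dx":0,"dy":-0.007,"dz":-0.022,"wx":-1.0,"wy":0,"wz":0,"fingers":0.3},{"dx":-0.001,"dy":-0.005,"dz":-0.022,"wx":-1.0,"wy":0,"wz":0,"fingers":0.3},{"dx":0,"dy":-0.002,"dz":-0.023,"wx":-1.0,"wy":0,"wz":0,"fingers":0.3}]
[{"dx":0,"dy":0,"dz":-0.023,"wx":-0.9,"wy":0,"wz":0,"fingers":0.3},{"dx":0,"dy":0.003,"dz":-0.023,"wx":-1.0,"wy":0,"wz":0,"fingers":0.3},{"dx":0,"dy":0.005,"dz":-0.023,"wx":-1.0,"wy":0,"wz":0,"fingers":0.3},{"dx":0,"dy":0.007,"dz":-0.022,"wx":-1.0,"wy":0,"wz":0,"fingers":0.3},{"dx":-0.001,"dy":0.009,"dz":-0.021,"wx":-0.9,"wy":0,"wz":0,"fingers":0.3}]
[{"dx":0.007,"dy":0.014,"dz":-0.035,"wx":-1.0,"wy":0,"wz":0,"fingers":0.3},{"dx":0.007,"dy":0.018,"dz":-0.033,"wx":-0.9,"wy":0,"wz":0,"fingers":0.3},{"dx":0.006,"dy":0.021,"dz":-0.031,"wx":-1.0,"wy":0,"wz":0,"fingers":0.3},{"dx":0.007,"dy":0.024,"dz":-0.029,"wx":-1.0,"wy":0,"wz":0,"fingers":0.3},{"dx":0.007,"dy":0.027,"dz":-0.026,"wx":-0.9,"wy":0,"wz":0,"fingers":0.3}]
[{"dx":0.007,"dy":0.029,"dz":-0.023,"wx":-1.0,"wy":0,"wz":0,"fingers":0.3},{"dx":0.007,"dy":0.032,"dz":-0.021,"wx":-1.0,"wy":0,"wz":0,"fingers":0.3}]
```

View pics/s7.png

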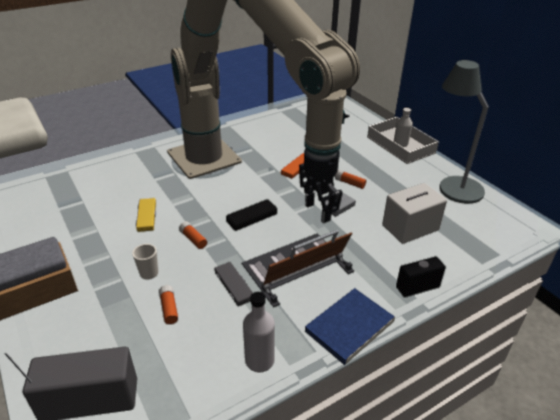

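{"op": "servo_tool", "data": {"rows": [{"dx": 0, "dy": -0.011, "dz": -0.02, "wx": -1.0, "wy": 0, "wz": 0, "fingers": 0.3}, {"dx": 0, "dy": -0.009, "dz": -0.022, "wx": -0.9, "wy": 0, "wz": 0, "fingers": 0.3}, {"dx": 0, "dy": -0.007, "dz": -0.022, "wx": -1.0, "wy": 0, "wz": 0, "fingers": 0.3}, {"dx": -0.001, "dy": -0.005, "dz": -0.022, "wx": -1.0, "wy": 0, "wz": 0, "fingers": 0.3}, {"dx": 0, "dy": -0.002, "dz": -0.023, "wx": -1.0, "wy": 0, "wz": 0, "fingers": 0.3}]}}

```text
clock: 16.12
eef_pos: [636.9, -59.8, 234.9]
tool_rot: [2.566, 1.569, 3.063]
force: [0.8, 0.4, -1.0]
width: 59.9
```

{"op": "servo_tool", "data": {"rows": [{"dx": 0, "dy": 0, "dz": -0.023, "wx": -0.9, "wy": 0, "wz": 0, "fingers": 0.3}, {"dx": 0, "dy": 0.003, "dz": -0.023, "wx": -1.0, "wy": 0, "wz": 0, "fingers": 0.3}, {"dx": 0, "dy": 0.005, "dz": -0.023, "wx": -1.0, "wy": 0, "wz": 0, "fingers": 0.3}, {"dx": 0, "dy": 0.007, "dz": -0.022, "wx": -1.0, "wy": 0, "wz": 0, "fingers": 0.3}, {"dx": -0.001, "dy": 0.009, "dz": -0.021, "wx": -0.9, "wy": 0, "wz": 0, "fingers": 0.3}]}}

```text
clock: 16.75
eef_pos: [560.0, -100.1, 235.7]
tool_rot: [1.936, 1.569, 2.935]
force: [-0.2, 0.1, 0.2]
width: 59.8
```

{"op": "servo_tool", "data": {"rows": [{"dx": 0.007, "dy": 0.014, "dz": -0.035, "wx": -1.0, "wy": 0, "wz": 0, "fingers": 0.3}, {"dx": 0.007, "dy": 0.018, "dz": -0.033, "wx": -0.9, "wy": 0, "wz": 0, "fingers": 0.3}, {"dx": 0.006, "dy": 0.021, "dz": -0.031, "wx": -1.0, "wy": 0, "wz": 0, "fingers": 0.3}, {"dx": 0.007, "dy": 0.024, "dz": -0.029, "wx": -1.0, "wy": 0, "wz": 0, "fingers": 0.3}, {"dx": 0.007, "dy": 0.027, "dz": -0.026, "wx": -0.9, "wy": 0, "wz": 0, "fingers": 0.3}]}}

```text
clock: 17.38
eef_pos: [444.0, -180.4, 210.4]
tool_rot: [1.072, 1.57, 2.574]
force: [0.8, -0.9, -0.7]
width: 59.9
```

{"op": "servo_tool", "data": {"rows": [{"dx": 0.007, "dy": 0.029, "dz": -0.023, "wx": -1.0, "wy": 0, "wz": 0, "fingers": 0.3}, {"dx": 0.007, "dy": 0.032, "dz": -0.021, "wx": -1.0, "wy": 0, "wz": 0, "fingers": 0.3}, {"dx": 0, "dy": 0, "dz": 0, "wx": 0, "wy": 0, "wz": 0, "fingers": 0.3}, {"dx": 0, "dy": 0, "dz": 0, "wx": 0, "wy": 0, "wz": 0, "fingers": 0.3}, {"dx": 0, "dy": 0, "dz": 0, "wx": 0, "wy": 0, "wz": 0, "fingers": 0.3}]}}

```text
clock: 18.0
eef_pos: [399.8, -211.5, 200.7]
tool_rot: [-1.462, 1.57, 0.247]
force: [-0.4, 0.3, -0.3]
width: 59.6
```

```bash
cat >> h.py <<'E'
def bottle(zc=17.5,show=True,fn=None):
    """best bottle region near the picture's lower middle; ends of the silhouette -> axis"""
    ci=ctrl.camera_info('wrist'); im=snap('wrist',fn or 'wb.png')
    hsv=cv2.cvtColor(np.asarray(im),cv2.COLOR_RGB2HSV)
    m=((hsv[...,0]<18)&(hsv[...,1]>110)&(hsv[...,2]>50)).astype(np.uint8)
    n,l,st,ce=cv2.connectedComponentsWithStats(m)
    for i in range(1,n):
        if st[i,4]<600: continue
        pts=np.argwhere(l==i)[:,::-1].astype(float)
        w=np.array([px2w('wrist',u,v,zc,ci)[:2] for u,v in pts[::7]])
        rect=cv2.minAreaRect(w.astype(np.float32)); 
        (cx,cy),(a,b),t=rect; t=np.radians(t)
        if b>a: a,b,t=b,a,t+np.pi/2
        t=(t+np.pi/2)%np.pi-np.pi/2
        print('blob',st[i],'centre',round(cx,1),round(cy,1),'len',round(a,1),'wid',round(b,1),'yaw',round(t,3),'mean',w.mean(0).round(1))
E
python3 - <<'E'
from h import *
info(); bottle(fn='w8.png'); snap('top','t8.png'); ctrl.get_image('wrist')
for r in ctrl.mark_of('bottle_a','wrist'): print(r['conf'],r['point'],px2w('wrist',*r['point'],17.5))
E
```

```text
t 18.0 pos [ 399.8 -211.5  200.7] yawz 1.709 tilt [0.001 0.   ] F [-0.4  0.3 -0.3] w 59.6 q [ 0.99  0.49 -0.79  2.07  0.5   0.78  1.59]
blob [ 266  150   35   85 2766] centre 402.0 -211.5 len 82.8 wid 32.1 yaw 0.151 mean [ 400.8 -211.2]
0.64 [281.7, 192.4] [ 400.39724638 -213.50620738   17.5       ]
```

View pics/w8.png

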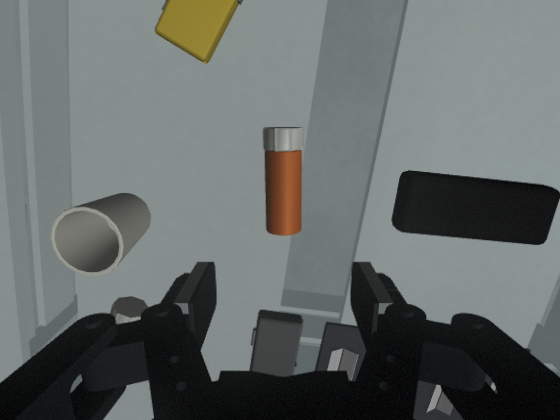

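View pics/t8.png

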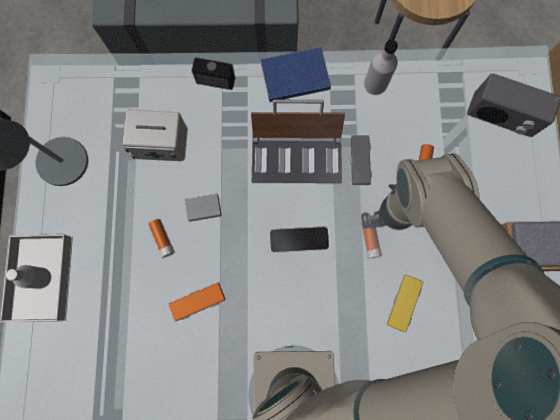

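Run:
```python
from h import *
e=plan([([401,-211.5,50],1.709,60),([401,-211.5,6],1.709,16)],f=0.3)
e=plan([([401,-211.5,120],1.709,60)],f=0.8,start=e)
G=S(3,-99,120)
e=plan([(G,np.pi/2+SY)],f=0.8,start=e); print(G)
```

```text
[{"dx":0.067,"dy":-0.001,"dz":0,"wx":0,"wy":0,"wz":0,"fingers":0.3},{"dx":0.067,"dy":0,"dz":0,"wx":0,"wy":0,"wz":0,"fingers":0.3},{"dx":0.067,"dy":-0.001,"dz":0,"wx":0,"wy":0,"wz":0,"fingers":0.3},{"dx":0.02,"dy":0,"dz":0,"wx":0,"wy":0,"wz":0,"fingers":0.3},{"dx":0.019,"dy":0,"dz":0,"wx":0,"wy":0,"wz":0,"fingers":0.3}]
[{"dx":0.02,"dy":0,"dz":0,"wx":0,"wy":0,"wz":0,"fingers":0.3}]
[{"dx":-0.076,"dy":0,"dz":0,"wx":0,"wy":0,"wz":0,"fingers":0.8},{"dx":-0.076,"dy":0,"dz":0,"wx":0,"wy":0,"wz":0,"fingers":0.8}]
[{"dx":0,"dy":-0.074,"dz":0.022,"wx":0.4,"wy":0,"wz":0,"fingers":0.8},{"dx":0,"dy":-0.073,"dz":0.025,"wx":0.3,"wy":0,"wz":0,"fingers":0.8},{"dx":0,"dy":-0.072,"dz":0.027,"wx":0.4,"wy":0,"wz":0,"fingers":0.8},{"dx":0,"dy":-0.071,"dz":0.03,"wx":0.4,"wy":0,"wz":0,"fingers":0.8}]
[ 611.41568359 -116.03532622  120.        ]
```

{"op": "servo_tool", "data": {"rows": [{"dx": 0.067, "dy": -0.001, "dz": 0, "wx": 0, "wy": 0, "wz": 0, "fingers": 0.3}, {"dx": 0.067, "dy": 0, "dz": 0, "wx": 0, "wy": 0, "wz": 0, "fingers": 0.3}, {"dx": 0.067, "dy": -0.001, "dz": 0, "wx": 0, "wy": 0, "wz": 0, "fingers": 0.3}, {"dx": 0.03, "dy": 0, "dz": 0, "wx": 0, "wy": 0, "wz": 0, "fingers": 0.3}, {"dx": 0.02, "dy": 0, "dz": 0, "wx": 0, "wy": 0, "wz": 0, "fingers": 0.3}]}}

```text
clock: 18.82
eef_pos: [400.2, -211.4, 10.9]
tool_rot: [0.933, 1.569, 2.642]
force: [0.1, 1.0, 1.2]
width: 59.8
```

{"op": "servo_tool", "data": {"rows": [{"dx": 0.008, "dy": 0, "dz": 0, "wx": 0, "wy": 0, "wz": 0, "fingers": 0.4}, {"dx": 0, "dy": 0, "dz": 0, "wx": 0, "wy": 0, "wz": 0, "fingers": 0.5}, {"dx": 0, "dy": 0, "dz": 0, "wx": 0, "wy": 0, "wz": 0, "fingers": 0.7}, {"dx": 0, "dy": 0, "dz": 0, "wx": 0, "wy": 0, "wz": 0, "fingers": 0.9}, {"dx": 0, "dy": 0, "dz": 0, "wx": 0, "wy": 0, "wz": 0, "fingers": 0.9}]}}

```text
clock: 19.45
eef_pos: [400.7, -212.1, 7.0]
tool_rot: [-2.002, 1.569, -0.294]
force: [-0.4, 0.6, 6.8]
width: 32.9
```

{"op": "servo_tool", "data": {"rows": [{"dx": -0.04, "dy": 0, "dz": 0, "wx": 0, "wy": 0, "wz": 0, "fingers": 0.9}, {"dx": -0.06, "dy": 0, "dz": 0, "wx": 0, "wy": 0, "wz": 0, "fingers": 0.9}, {"dx": -0.05, "dy": 0, "dz": 0, "wx": 0, "wy": 0, "wz": 0, "fingers": 0.9}, {"dx": 0, "dy": 0, "dz": 0, "wx": 0, "wy": 0, "wz": 0, "fingers": 0.9}]}}

```text
clock: 19.95
eef_pos: [401.7, -212.9, 121.0]
tool_rot: [-2.167, 1.565, -0.46]
force: [-0.2, -0.6, -0.7]
width: 33.1
```

{"op": "servo_tool", "data": {"rows": [{"dx": 0, "dy": -0.058, "dz": 0.017, "wx": 0.3, "wy": 0, "wz": 0, "fingers": 0.9}, {"dx": 0, "dy": -0.058, "dz": 0.02, "wx": 0.3, "wy": 0, "wz": 0, "fingers": 0.9}, {"dx": 0, "dy": -0.058, "dz": 0.022, "wx": 0.3, "wy": 0, "wz": 0, "fingers": 0.9}, {"dx": 0, "dy": -0.058, "dz": 0.022, "wx": 0.3, "wy": 0, "wz": 0, "fingers": 0.9}, {"dx": 0, "dy": -0.058, "dz": 0.023, "wx": 0.3, "wy": 0, "wz": 0, "fingers": 0.9}]}}

```text
clock: 20.58
eef_pos: [611.9, -117.7, 117.2]
tool_rot: [1.921, 1.568, -2.812]
force: [0.2, -0.2, -0.9]
width: 33.4
```

{"op": "servo_tool", "data": {"rows": [{"dx": 0, "dy": 0, "dz": 0, "wx": 0, "wy": 0, "wz": 0, "fingers": 0.9}, {"dx": 0, "dy": 0, "dz": 0, "wx": 0, "wy": 0, "wz": 0, "fingers": 0.9}, {"dx": 0, "dy": 0, "dz": 0, "wx": 0, "wy": 0, "wz": 0, "fingers": 0.9}]}}

```text
clock: 20.95
eef_pos: [609.9, -119.2, 118.1]
tool_rot: [2.016, 1.568, -2.717]
force: [-0.3, 0.4, -0.9]
width: 33.3
```

Run:
```python
from h import *
s=info(); bottle(zc=s['eef_pos'][2]+12,fn='w9.png'); snap('scene','s9.png')
e=plan([(S(3,-99,70),np.pi/2+SY),(S(3,-99,15.5),np.pi/2+SY,20)],f=0.9)
```

```text
t 20.95 pos [ 609.9 -119.2  118.1] yawz 1.55 tilt [-0.002 -0.001] F [-0.3  0.4 -0.9] w 33.3 q [ 0.51  0.8  -0.62  1.69  0.59  0.85  1.18]
blob [  240   198    96   179 14319] centre 611.7 -117.0 len 83.3 wid 40.0 yaw -0.008 mean [ 609.6 -119.2]
blob [ 366  295  194   96 7728] centre 623.4 -29.2 len 107.5 wid 39.2 yaw 1.101 mean [629.6 -24.3]
[{"dx":0.065,"dy":-0.001,"dz":0.004,"wx":0,"wy":0,"wz":0,"fingers":0.9},{"dx":0.024,"dy":0,"dz":0,"wx":0,"wy":0,"wz":0,"fingers":0.9},{"dx":0.024,"dy":0,"dz":0,"wx":0,"wy":0,"wz":0,"fingers":0.9},{"dx":0.024,"dy":0,"dz":0,"wx":0,"wy":0,"wz":0,"fingers":0.9}]
```

View pics/w9.png

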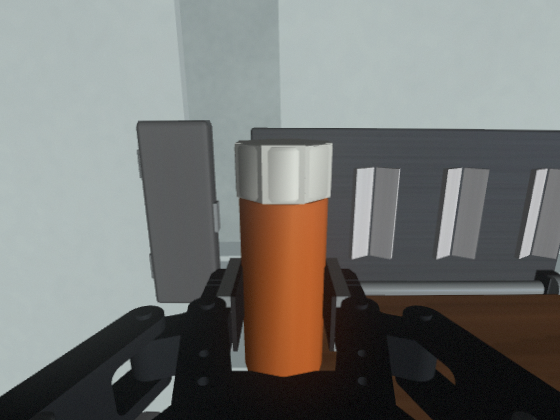

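Run:
```python
from h import *
np.set_printoptions(precision=1,suppress=True)
print([px2w('wrist',u,v,16).round(1) for u,v in [(358,168),(400,168),(397,258),(353,258)]])
print([px2w('wrist',u,v,16).round(1) for u,v in [(446,168),(489,168),(484,258),(438,258)]])
print('valleys',px2w('wrist',374,168,7),px2w('wrist',371,257,7))
for x,y in [(-32,-49),(-32,-17),(38,-17),(38,-49)]: print(w2px('wrist',S(x,y,16)))
```

```text
[array([577. , -65.7,  16. ]), array([577.5, -35.6,  16. ]), array([646.9, -32.9,  16. ]), array([646.1, -66.9,  16. ])]
[array([578.1,  -2.4,  16. ]), array([578.6,  29.1,  16. ]), array([648.7,  35.3,  16. ]), array([647.7,  -1. ,  16. ])]
valleys [578.6 -51.9   7. ] [649.5 -50.7   7. ]
[358.3 168.3]
[403.  168.2]
[394.7 259. ]
[353.3 259.3]
```

{"op": "servo_tool", "data": {"rows": [{"dx": 0.06, "dy": -0.002, "dz": 0.004, "wx": 0, "wy": 0, "wz": 0, "fingers": 0.9}, {"dx": 0.04, "dy": 0, "dz": 0, "wx": 0, "wy": 0, "wz": 0, "fingers": 0.9}, {"dx": 0.02, "dy": 0, "dz": 0, "wx": 0, "wy": 0, "wz": 0, "fingers": 0.9}, {"dx": 0.012, "dy": 0, "dz": 0, "wx": 0, "wy": 0, "wz": 0, "fingers": 0.9}, {"dx": 0, "dy": 0, "dz": 0, "wx": 0, "wy": 0, "wz": 0, "fingers": 0.9}]}}

```text
clock: 21.68
eef_pos: [613.2, -115.1, 20.1]
tool_rot: [-1.678, 1.57, -0.128]
force: [0.7, 0.6, -0.4]
width: 33.1
```

{"op": "servo_tool", "data": {"rows": [{"dx": 0.003, "dy": 0, "dz": 0, "wx": 0, "wy": 0, "wz": 0, "fingers": 0.9}, {"dx": 0, "dy": 0, "dz": 0, "wx": 0, "wy": 0, "wz": 0, "fingers": 0.9}]}}

```text
clock: 21.92
eef_pos: [613.5, -115.1, 18.3]
tool_rot: [-1.771, 1.57, -0.22]
force: [0.8, -0.5, -0.4]
width: 33.1
```

{"op": "servo_tool", "data": {"rows": [{"dx": 0.002, "dy": 0.002, "dz": -0.001, "wx": 0, "wy": 0, "wz": 0, "fingers": 0.9}, {"dx": 0.001, "dy": 0, "dz": 0, "wx": 0, "wy": 0, "wz": 0, "fingers": 0.9}, {"dx": 0, "dy": 0, "dz": 0, "wx": 0, "wy": 0, "wz": 0, "fingers": 0.9}]}}

```text
clock: 22.3
eef_pos: [613.5, -115.6, 17.8]
tool_rot: [-1.665, 1.566, -0.114]
force: [-1.2, 0.1, 11.1]
width: 33.0
```

{"op": "servo_tool", "data": {"rows": [{"dx": 0, "dy": 0, "dz": 0, "wx": 0, "wy": 0, "wz": 0, "fingers": 0.5}, {"dx": 0, "dy": 0, "dz": 0, "wx": 0, "wy": 0, "wz": 0, "fingers": 0.4}, {"dx": 0, "dy": 0, "dz": 0, "wx": 0, "wy": 0, "wz": 0, "fingers": 0.4}, {"dx": -0.02, "dy": 0, "dz": 0, "wx": 0, "wy": 0, "wz": 0, "fingers": 0.4}, {"dx": -0.06, "dy": 0, "dz": 0, "wx": 0, "wy": 0, "wz": 0, "fingers": 0.4}]}}

```text
clock: 22.92
eef_pos: [609.8, -115.6, 74.6]
tool_rot: [1.436, 1.566, 2.988]
force: [1.0, -0.4, 0.1]
width: 50.9
```

{"op": "servo_tool", "data": {"rows": [{"dx": -0.06, "dy": 0, "dz": 0, "wx": 0, "wy": 0, "wz": 0, "fingers": 0.3}, {"dx": -0.06, "dy": 0, "dz": 0, "wx": 0, "wy": 0, "wz": 0, "fingers": 0.3}, {"dx": 0, "dy": 0, "dz": 0, "wx": 0, "wy": 0, "wz": 0, "fingers": 0.3}, {"dx": 0, "dy": 0, "dz": 0, "wx": 0, "wy": 0, "wz": 0, "fingers": 0.3}]}}

```text
clock: 23.42
eef_pos: [611.0, -116.0, 165.5]
tool_rot: [2.63, 1.57, -2.102]
force: [-1.3, -0.1, -0.2]
width: 59.9
```

Run:
```python
from h import *
s=info(); bottle(zc=27,fn='w10.png')
# next bottle 3: far end (648,-379.6), yaw -.23
c=np.array([647.8,-379.6])-40*np.array([np.cos(.23),-np.sin(.23)]); print(c)
e=plan([([c[0],c[1],170],np.pi/2-.23)],f=0.3)
```

```text
t 23.43 pos [ 611.  -116.   165.5] yawz 1.551 tilt [-0.    -0.001] F [-1.3 -0.1 -0.2] w 59.9 q [ 0.53  0.74 -0.66  1.65  0.54  0.94  1.22]
blob [ 261  158   42   98 3860] centre 616.1 -117.6 len 84.3 wid 33.9 yaw -0.037 mean [ 614.  -117.8]
blob [   0  161   21   88 1750] centre 608.8 -351.8 len 81.1 wid 17.2 yaw -0.253 mean [ 606.7 -352.1]
blob [ 375  267  185  107 9398] centre 707.8 74.1 len 221.4 wid 81.7 yaw 1.125 mean [710.6  72.6]
blob [  247   268   119   109 10426] centre 729.3 -97.7 len 116.7 wid 113.2 yaw -0.024 mean [728.3 -98. ]
[ 608.8533442  -370.48089906]
[{"dx":-0.001,"dy":-0.001,"dz":-0.068,"wx":0.4,"wy":0,"wz":0,"fingers":0.3},{"dx":-0.002,"dy":-0.004,"dz":-0.068,"wx":0.4,"wy":0,"wz":0,"fingers":0.3},{"dx":-0.001,"dy":-0.006,"dz":-0.067,"wx":0.4,"wy":0,"wz":0,"fingers":0.3},{"dx":-0.002,"dy":-0.009,"dz":-0.067,"wx":0.4,"wy":0,"wz":0,"fingers":0.3},{"dx":-0.001,"dy":-0.013,"dz":-0.067,"wx":0.4,"wy":0,"wz":0,"fingers":0.3}]
```

View pics/w10.png

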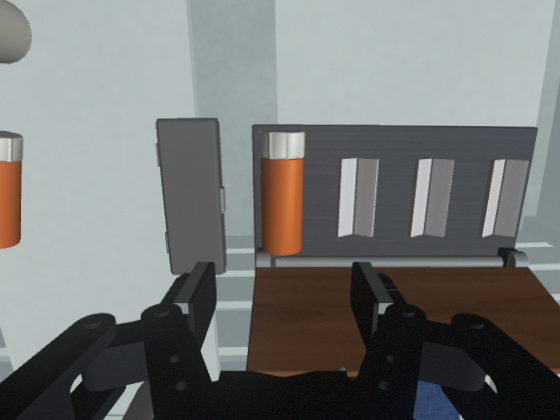

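Run:
```python
from h import *
im=cv2.imread('pics/w10.png'); cv2.imwrite('pics/w10c.png',cv2.resize(im[115:265,240:320],None,fx=4,fy=4,interpolation=cv2.INTER_CUBIC))
for x,z in [(-57,44.5),(-37,44.5),(43,44.5),(43,27),(43,12)]: print(x,z,w2px('wrist',S(x,-99,z)))
```

```text
-57 44.5 [283.60648721 131.57455798]
-37 44.5 [283.70909202 158.64137896]
43 44.5 [284.07767266 256.71299481]
43 27 [284.02126866 248.80915169]
43 12 [283.97771533 242.7086686 ]
```

View pics/w10c.png

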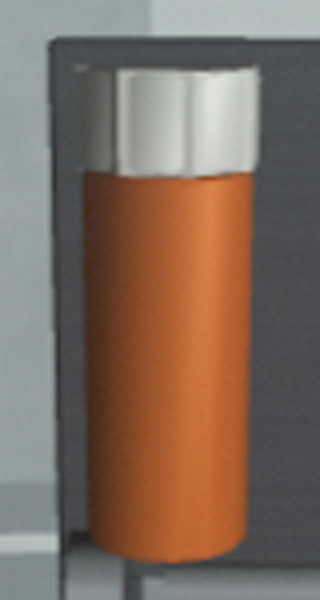

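{"op": "servo_tool", "data": {"rows": [{"dx": -0.001, "dy": -0.001, "dz": -0.068, "wx": 0.4, "wy": 0, "wz": 0, "fingers": 0.3}, {"dx": -0.002, "dy": -0.004, "dz": -0.068, "wx": 0.4, "wy": 0, "wz": 0, "fingers": 0.3}, {"dx": -0.001, "dy": -0.006, "dz": -0.067, "wx": 0.4, "wy": 0, "wz": 0, "fingers": 0.3}, {"dx": -0.002, "dy": -0.009, "dz": -0.067, "wx": 0.4, "wy": 0, "wz": 0, "fingers": 0.3}, {"dx": -0.001, "dy": -0.013, "dz": -0.067, "wx": 0.4, "wy": 0, "wz": 0, "fingers": 0.3}]}}

```text
clock: 24.1
eef_pos: [609.0, -371.4, 168.8]
tool_rot: [1.267, 1.568, 2.608]
force: [1.0, 0.4, 0.3]
width: 59.7
```

{"op": "servo_tool", "data": {"rows": [{"dx": 0, "dy": 0, "dz": 0, "wx": 0, "wy": 0, "wz": 0, "fingers": 0.3}, {"dx": 0, "dy": 0, "dz": 0, "wx": 0, "wy": 0, "wz": 0, "fingers": 0.3}, {"dx": 0, "dy": 0, "dz": 0, "wx": 0, "wy": 0, "wz": 0, "fingers": 0.3}]}}

```text
clock: 24.48
eef_pos: [610.4, -367.8, 170.1]
tool_rot: [0.607, 1.569, 1.952]
force: [-0.1, 0.2, 0.4]
width: 60.0
```

Run:
```python
from h import *
s=info(); bottle(fn='w11.png')
```

```text
t 24.48 pos [ 610.4 -367.8  170.1] yawz 1.345 tilt [-0.001  0.002] F [-0.1  0.2  0.4] w 60.0 q [ 0.81  0.85 -0.62  1.36  0.51  1.09  1.47]
blob [ 260  151   39   93 3361] centre 609.1 -372.1 len 83.1 wid 32.5 yaw -0.243 mean [ 607.5 -371.5]
```

View pics/w11.png

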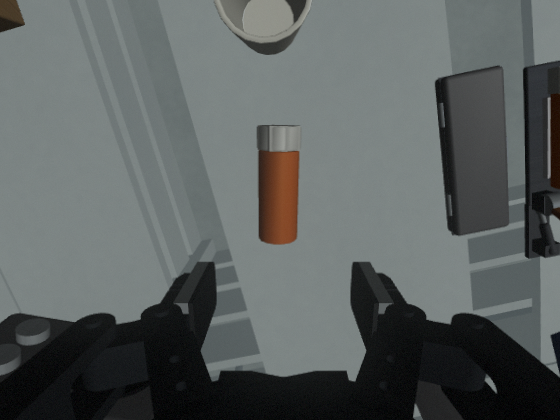

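Run:
```python
from h import *
info()
e=plan([([608,-371.8,50],1.333,60),([608,-371.8,7],1.333,22)],f=0.3)
e=(e[0]+[0,0,120],e[1])
print('then'); e=plan([(S(3,-33,127),np.pi/2+SY)],f=0.9,start=e)
```

```text
t 24.52 pos [ 610.5 -368.   170.3] yawz 1.345 tilt [-0.     0.001] F [-0.1 -0.  -0.3] w 59.9 q [ 0.81  0.85 -0.62  1.36  0.51  1.09  1.47]
[{"dx":0.053,"dy":0.001,"dz":-0.002,"wx":0,"wy":0,"wz":0,"fingers":0.3},{"dx":0.054,"dy":0,"dz":-0.002,"wx":0.1,"wy":0,"wz":0,"fingers":0.3},{"dx":0.053,"dy":0.001,"dz":-0.002,"wx":0,"wy":0,"wz":0,"fingers":0.3},{"dx":0.029,"dy":0,"dz":0,"wx":0,"wy":0,"wz":0,"fingers":0.3},{"dx":0.029,"dy":0,"dz":0,"wx":0,"wy":0,"wz":0,"fingers":0.3}]
then
[{"dx":0,"dy":0.016,"dz":0.07,"wx":-0.4,"wy":0,"wz":0,"fingers":0.9},{"dx":0,"dy":0.013,"dz":0.07,"wx":-0.3,"wy":0,"wz":0,"fingers":0.9},{"dx":0,"dy":0.01,"dz":0.071,"wx":-0.4,"wy":0,"wz":0,"fingers":0.9},{"dx":0,"dy":0.008,"dz":0.071,"wx":-0.3,"wy":0,"wz":0,"fingers":0.9},{"dx":0,"dy":0.005,"dz":0.071,"wx":-0.4,"wy":0,"wz":0,"fingers":0.9}]
[{"dx":0,"dy":0.003,"dz":0.072,"wx":-0.3,"wy":0,"wz":0,"fingers":0.9}]
```

{"op": "servo_tool", "data": {"rows": [{"dx": 0.053, "dy": 0.001, "dz": -0.002, "wx": 0, "wy": 0, "wz": 0, "fingers": 0.3}, {"dx": 0.054, "dy": 0, "dz": -0.002, "wx": 0.1, "wy": 0, "wz": 0, "fingers": 0.3}, {"dx": 0.053, "dy": 0.001, "dz": -0.002, "wx": 0, "wy": 0, "wz": 0, "fingers": 0.3}, {"dx": 0.032, "dy": 0, "dz": 0, "wx": 0, "wy": 0, "wz": 0, "fingers": 0.3}, {"dx": 0.02, "dy": 0, "dz": 0, "wx": 0, "wy": 0, "wz": 0, "fingers": 0.3}]}}

```text
clock: 25.15
eef_pos: [607.8, -373.4, 10.7]
tool_rot: [0.668, 1.57, 2.0]
force: [-0.1, -0.4, 0.2]
width: 59.6
```

{"op": "servo_tool", "data": {"rows": [{"dx": 0.006, "dy": 0, "dz": 0, "wx": 0, "wy": 0, "wz": 0, "fingers": 0.4}, {"dx": 0, "dy": 0, "dz": 0, "wx": 0, "wy": 0, "wz": 0, "fingers": 0.5}, {"dx": 0, "dy": 0, "dz": 0, "wx": 0, "wy": 0, "wz": 0, "fingers": 0.7}, {"dx": 0, "dy": 0, "dz": 0, "wx": 0, "wy": 0, "wz": 0, "fingers": 0.9}, {"dx": 0, "dy": 0, "dz": 0, "wx": 0, "wy": 0, "wz": 0, "fingers": 0.9}]}}

```text
clock: 25.78
eef_pos: [608.7, -374.5, 8.7]
tool_rot: [-1.696, 1.568, -0.365]
force: [-0.9, 0.4, 6.8]
width: 33.2
```

{"op": "servo_tool", "data": {"rows": [{"dx": -0.04, "dy": 0, "dz": 0, "wx": 0, "wy": 0, "wz": 0, "fingers": 0.9}, {"dx": -0.06, "dy": 0, "dz": 0, "wx": 0, "wy": 0, "wz": 0, "fingers": 0.9}, {"dx": -0.06, "dy": 0, "dz": 0, "wx": 0, "wy": 0, "wz": 0, "fingers": 0.9}, {"dx": 0, "dy": 0, "dz": 0, "wx": 0, "wy": 0, "wz": 0, "fingers": 0.9}]}}

```text
clock: 26.28
eef_pos: [610.1, -375.3, 131.7]
tool_rot: [-1.798, 1.563, -0.467]
force: [0.8, -0.4, -1.9]
width: 33.2
```

{"op": "servo_tool", "data": {"rows": [{"dx": 0, "dy": 0.016, "dz": 0.07, "wx": -0.4, "wy": 0, "wz": 0, "fingers": 0.9}, {"dx": 0, "dy": 0.013, "dz": 0.07, "wx": -0.3, "wy": 0, "wz": 0, "fingers": 0.9}, {"dx": 0, "dy": 0.01, "dz": 0.071, "wx": -0.4, "wy": 0, "wz": 0, "fingers": 0.9}, {"dx": 0, "dy": 0.008, "dz": 0.071, "wx": -0.3, "wy": 0, "wz": 0, "fingers": 0.9}, {"dx": 0, "dy": 0.005, "dz": 0.071, "wx": -0.4, "wy": 0, "wz": 0, "fingers": 0.9}]}}

```text
clock: 26.9
eef_pos: [611.3, -104.9, 125.9]
tool_rot: [1.668, 1.569, -3.094]
force: [-0.2, 0.8, -1.0]
width: 33.1
```

{"op": "servo_tool", "data": {"rows": [{"dx": 0, "dy": 0.003, "dz": 0.04, "wx": -0.3, "wy": 0, "wz": 0, "fingers": 0.9}, {"dx": 0, "dy": 0, "dz": 0.032, "wx": 0, "wy": 0, "wz": 0, "fingers": 0.9}, {"dx": 0, "dy": 0, "dz": 0, "wx": 0, "wy": 0, "wz": 0, "fingers": 0.9}, {"dx": 0, "dy": 0, "dz": 0, "wx": 0, "wy": 0, "wz": 0, "fingers": 0.9}, {"dx": 0, "dy": 0, "dz": 0, "wx": 0, "wy": 0, "wz": 0, "fingers": 0.9}]}}

```text
clock: 27.52
eef_pos: [611.9, -54.3, 126.6]
tool_rot: [2.568, 1.57, -2.166]
force: [0.5, -0.6, -1.3]
width: 33.1
```

Run:
```python
from h import *
s=info(); bottle(zc=s['eef_pos'][2]+11,fn='w12.png'); s=info()
z=s['eef_pos'][2]
for x in (-57,-37): print(w2px('wrist',np.array([s['eef_pos'][0]+x-3,s['eef_pos'][1],z+11+17.5])))
e=plan([(S(3,-33,70),np.pi/2+SY),(S(3,-33,18),np.pi/2+SY,20)],f=0.9)
```

```text
t 27.52 pos [611.9 -54.3 126.6] yawz 1.549 tilt [-0.001 -0.001] F [ 0.5 -0.6 -1.3] w 33.1 q [ 0.41  0.78 -0.62  1.7   0.58  0.85  1.08]
blob [ 169  165   55  113 5153] centre 582.2 -88.4 len 46.6 wid 19.1 yaw -0.021 mean [580.8 -88.2]
blob [  231   192   106   185 15153] centre 613.6 -53.8 len 85.7 wid 46.3 yaw -0.058 mean [611.8 -54.7]
blob [ 363  289  178   90 4575] centre 627.4 25.9 len 97.3 wid 26.5 yaw 1.114 mean [626.6  21.7]
t 27.57 pos [611.9 -54.  126.7] yawz 1.549 tilt [-0.    -0.001] F [-0.1 -0.1 -1. ] w 33.0 q [ 0.41  0.78 -0.62  1.71  0.58  0.85  1.08]
[280.93744739 148.49886157]
[282.37084098 208.20909192]
[{"dx":0.076,"dy":-0.001,"dz":0.005,"wx":-0.1,"wy":0,"wz":0,"fingers":0.9},{"dx":0.023,"dy":0,"dz":0,"wx":0,"wy":0,"wz":0,"fingers":0.9},{"dx":0.023,"dy":0,"dz":0,"wx":0,"wy":0,"wz":0,"fingers":0.9},{"dx":0.023,"dy":0,"dz":0,"wx":0,"wy":0,"wz":0,"fingers":0.9}]
```

View pics/w12.png

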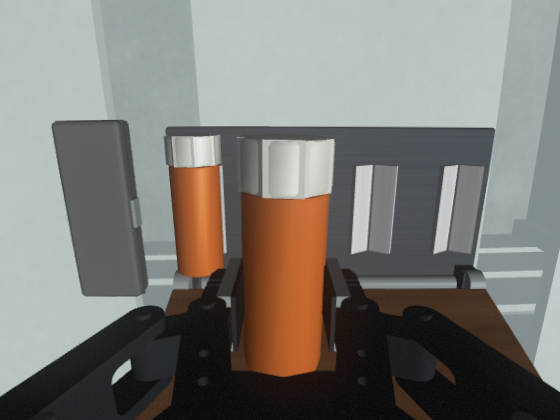

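Run:
```python
from h import *
s=info();z=s['eef_pos'][2];p=s['eef_pos']
for off in (0,-2,-4):
  for h in (8.8,10.5): print(off,h,[w2px('wrist',np.array([p[0]+x+off,p[1],z+h+17.5])).round(1) for x in (-60,-40)])
```

```text
t 27.57 pos [611.9 -54.  126.7] yawz 1.549 tilt [-0.    -0.001] F [-0.1 -0.1 -1. ] w 33.0 q [ 0.41  0.78 -0.62  1.71  0.58  0.85  1.08]
0 8.8 [array([281. , 147.9]), array([282.4, 206.6])]
0 10.5 [array([280.9, 148.4]), array([282.4, 207.8])]
-2 8.8 [array([280.8, 141.7]), array([282.3, 200.9])]
-2 10.5 [array([280.8, 142.1]), array([282.2, 202.1])]
-4 8.8 [array([280.7, 135.5]), array([282.1, 195.3])]
-4 10.5 [array([280.6, 135.8]), array([282.1, 196.4])]
```

Run:
```python
from h import *
e=plan([(S(6.2,-33,70),np.pi/2+SY),(S(6.2,-33,19),np.pi/2+SY,18)],f=0.9); print(S(6.2,-33,19))
```

```text
[{"dx":0.076,"dy":-0.005,"dz":0.005,"wx":-0.1,"wy":0,"wz":0,"fingers":0.9},{"dx":0.023,"dy":0,"dz":0,"wx":0,"wy":0,"wz":0,"fingers":0.9},{"dx":0.022,"dy":0,"dz":0,"wx":0,"wy":0,"wz":0,"fingers":0.9},{"dx":0.023,"dy":0,"dz":0,"wx":0,"wy":0,"wz":0,"fingers":0.9}]
[615.67122894 -50.09497186  19.        ]
```

{"op": "servo_tool", "data": {"rows": [{"dx": 0.076, "dy": -0.005, "dz": 0.005, "wx": -0.1, "wy": 0, "wz": 0, "fingers": 0.9}, {"dx": 0.023, "dy": 0, "dz": 0, "wx": 0, "wy": 0, "wz": 0, "fingers": 0.9}, {"dx": 0.022, "dy": 0, "dz": 0, "wx": 0, "wy": 0, "wz": 0, "fingers": 0.9}, {"dx": 0.022, "dy": 0, "dz": 0, "wx": 0, "wy": 0, "wz": 0, "fingers": 0.9}, {"dx": 0, "dy": 0, "dz": 0, "wx": 0, "wy": 0, "wz": 0, "fingers": 0.9}]}}

```text
clock: 28.2
eef_pos: [616.2, -49.1, 19.6]
tool_rot: [-2.714, 1.57, -1.153]
force: [-0.1, 0.1, -0.7]
width: 32.9
```

{"op": "servo_tool", "data": {"rows": [{"dx": 0, "dy": 0, "dz": 0, "wx": 0, "wy": 0, "wz": 0, "fingers": 0.9}]}}

```text
clock: 28.32
eef_pos: [616.3, -48.2, 20.3]
tool_rot: [-1.166, 1.57, 0.395]
force: [-0.4, 0.5, -0.8]
width: 33.1
```

{"op": "servo_tool", "data": {"rows": [{"dx": 0.002, "dy": 0, "dz": -0.002, "wx": 0, "wy": 0, "wz": 0, "fingers": 0.9}, {"dx": 0, "dy": 0, "dz": 0, "wx": 0, "wy": 0, "wz": 0, "fingers": 0.9}, {"dx": 0, "dy": 0, "dz": 0, "wx": 0, "wy": 0, "wz": 0, "fingers": 0.9}, {"dx": 0, "dy": 0, "dz": 0, "wx": 0, "wy": 0, "wz": 0, "fingers": 0.9}]}}

```text
clock: 28.82
eef_pos: [616.1, -50.2, 18.5]
tool_rot: [-2.164, 1.57, -0.602]
force: [-0.2, -0.4, -0.5]
width: 32.8
```

{"op": "servo_tool", "data": {"rows": [{"dx": 0, "dy": 0, "dz": 0, "wx": 0, "wy": 0, "wz": 0, "fingers": 0.5}, {"dx": 0, "dy": 0, "dz": 0, "wx": 0, "wy": 0, "wz": 0, "fingers": 0.4}, {"dx": 0, "dy": 0, "dz": 0, "wx": 0, "wy": 0, "wz": 0, "fingers": 0.4}, {"dx": -0.02, "dy": 0, "dz": 0, "wx": 0, "wy": 0, "wz": 0, "fingers": 0.4}, {"dx": -0.06, "dy": 0, "dz": 0, "wx": 0, "wy": 0, "wz": 0, "fingers": 0.4}]}}

```text
clock: 29.45
eef_pos: [614.3, -50.1, 77.8]
tool_rot: [1.546, 1.566, 3.108]
force: [0.6, -0.6, 0.3]
width: 51.4
```

{"op": "servo_tool", "data": {"rows": [{"dx": -0.06, "dy": 0, "dz": 0, "wx": 0, "wy": 0, "wz": 0, "fingers": 0.3}, {"dx": -0.06, "dy": 0, "dz": 0, "wx": 0, "wy": 0, "wz": 0, "fingers": 0.3}, {"dx": 0, "dy": 0, "dz": 0, "wx": 0, "wy": 0, "wz": 0, "fingers": 0.3}, {"dx": 0, "dy": 0, "dz": 0, "wx": 0, "wy": 0, "wz": 0, "fingers": 0.3}, {"dx": 0, "dy": 0, "dz": 0, "wx": 0, "wy": 0, "wz": 0, "fingers": 0.3}]}}

```text
clock: 30.08
eef_pos: [615.0, -50.2, 167.2]
tool_rot: [1.63, 1.568, -3.091]
force: [-0.5, 0.9, -0.1]
width: 60.0
```

Run:
```python
from h import *
s=info(); snap('wrist','w13.png')
for g in (-99,-33):
  for x,z in [(-57,44.5),(-37,44.5),(43,44.5),(43,27)]: print(g,x,z,w2px('wrist',S(x,g,z)))
im=cv2.imread('pics/w13.png'); cv2.imwrite('pics/w13c.png',cv2.resize(im[115:265,190:390],None,fx=4,fy=4,interpolation=cv2.INTER_CUBIC))
# bottle1
c=np.array([445.8,367.])-40*np.array([np.cos(.394),np.sin(.394)]); print(c)
e=plan([([c[0],c[1],170],np.pi/2+.39)],f=0.3)
```

```text
t 30.07 pos [615.  -50.2 167.2] yawz 1.562 tilt [-0.002 -0.   ] F [-0.5  0.9 -0.1] w 60.0 q [ 0.43  0.73 -0.66  1.66  0.54  0.94  1.12]
-99 -57 44.5 [196.2323441  126.57023249]
-99 -37 44.5 [197.77836549 153.52343802]
-99 43 44.5 [203.68103297 251.35077272]
-99 43 27 [208.10815541 243.8088455 ]
-33 -57 44.5 [284.51246636 126.95067903]
-33 -37 44.5 [284.31727897 153.94540409]
-33 43 44.5 [283.60607808 251.88427985]
-33 43 27 [283.57047422 244.29986381]
[408.86476356 351.6446    ]
[{"dx":0,"dy":0.035,"dz":0.067,"wx":-0.5,"wy":0,"wz":0,"fingers":0.3},{"dx":-0.001,"dy":0.031,"dz":0.068,"wx":-0.5,"wy":0,"wz":0,"fingers":0.3},{"dx":0,"dy":0.028,"dz":0.07,"wx":-0.4,"wy":0,"wz":0,"fingers":0.3},{"dx":-0.001,"dy":0.025,"dz":0.071,"wx":-0.5,"wy":0,"wz":0,"fingers":0.3},{"dx":0,"dy":0.021,"dz":0.072,"wx":-0.5,"wy":0,"wz":0,"fingers":0.3}]
[{"dx":0,"dy":0.017,"dz":0.074,"wx":-0.5,"wy":0,"wz":0,"fingers":0.3},{"dx":-0.001,"dy":0.014,"dz":0.074,"wx":-0.4,"wy":0,"wz":0,"fingers":0.3},{"dx":0,"dy":0.01,"dz":0.074,"wx":-0.5,"wy":0,"wz":0,"fingers":0.3}]
```

View pics/w13c.png

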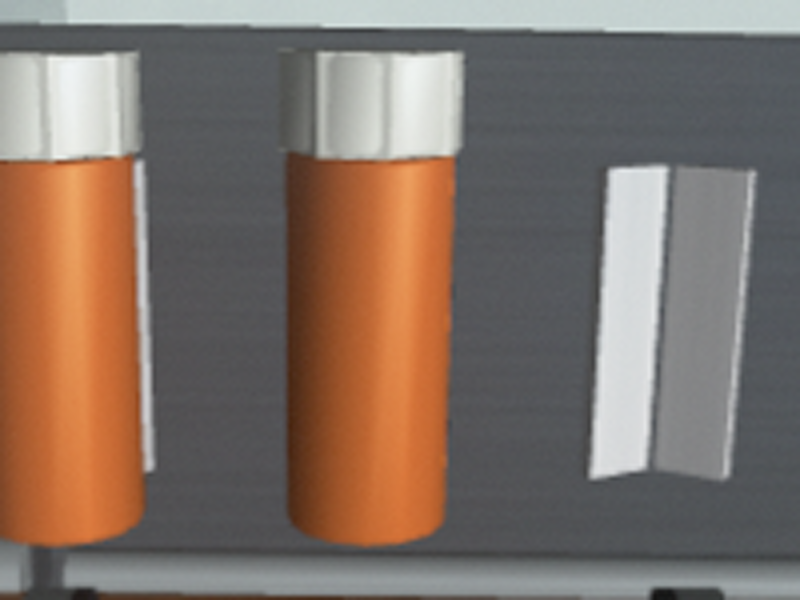

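{"op": "servo_tool", "data": {"rows": [{"dx": 0, "dy": 0.035, "dz": 0.067, "wx": -0.5, "wy": 0, "wz": 0, "fingers": 0.3}, {"dx": -0.001, "dy": 0.031, "dz": 0.068, "wx": -0.5, "wy": 0, "wz": 0, "fingers": 0.3}, {"dx": 0, "dy": 0.028, "dz": 0.07, "wx": -0.4, "wy": 0, "wz": 0, "fingers": 0.3}, {"dx": -0.001, "dy": 0.025, "dz": 0.071, "wx": -0.5, "wy": 0, "wz": 0, "fingers": 0.3}, {"dx": 0, "dy": 0.021, "dz": 0.072, "wx": -0.5, "wy": 0, "wz": 0, "fingers": 0.3}]}}

```text
clock: 30.75
eef_pos: [485.9, 202.3, 169.1]
tool_rot: [1.47, 1.57, -2.999]
force: [1.0, 1.0, -0.4]
width: 59.7
```

{"op": "servo_tool", "data": {"rows": [{"dx": 0, "dy": 0.017, "dz": 0.074, "wx": -0.5, "wy": 0, "wz": 0, "fingers": 0.3}, {"dx": -0.001, "dy": 0.014, "dz": 0.074, "wx": -0.4, "wy": 0, "wz": 0, "fingers": 0.3}, {"dx": 0, "dy": 0.01, "dz": 0.074, "wx": -0.5, "wy": 0, "wz": 0, "fingers": 0.3}, {"dx": 0, "dy": 0, "dz": 0, "wx": 0, "wy": 0, "wz": 0, "fingers": 0.3}, {"dx": 0, "dy": 0, "dz": 0, "wx": 0, "wy": 0, "wz": 0, "fingers": 0.3}]}}

```text
clock: 31.38
eef_pos: [409.8, 350.9, 169.7]
tool_rot: [2.256, 1.569, -2.068]
force: [0.5, -0.7, 0.8]
width: 59.8
```

{"op": "servo_tool", "data": {"rows": [{"dx": 0, "dy": 0, "dz": 0, "wx": 0, "wy": 0, "wz": 0, "fingers": 0.3}, {"dx": 0, "dy": 0, "dz": 0, "wx": 0, "wy": 0, "wz": 0, "fingers": 0.3}]}}

```text
clock: 31.62
eef_pos: [410.8, 350.3, 170.3]
tool_rot: [2.679, 1.57, -1.647]
force: [-0.5, 1.5, 0.2]
width: 60.0
```

Run:
```python
from h import *
s=info(); bottle(fn='w14.png'); snap('top','t14.png')
```

```text
t 31.62 pos [410.8 350.3 170.3] yawz 1.957 tilt [-0.    -0.001] F [-0.5  1.5  0.2] w 60.0 q [-0.28  0.65 -0.74  1.88  0.58  0.85  0.63]
blob [ 266  152   40   94 3357] centre 411.2 353.1 len 83.6 wid 32.7 yaw 0.428 mean [409.5 352.3]
```

View pics/w14.png

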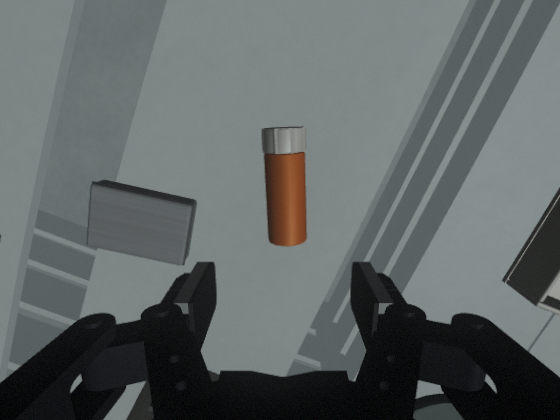

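View pics/t14.png

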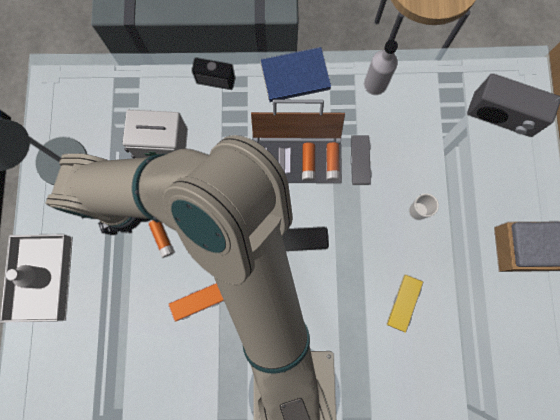

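Run:
```python
from h import *
info()
e=plan([([407.4,351.4,50],1.988,60),([407.4,351.4,7],1.988,22)],f=0.3)
e=(e[0]+[0,0,120],e[1])
print('then'); e=plan([(S(3,33,127),np.pi/2+SY,56)],f=0.9,start=e)
```

```text
t 31.73 pos [410.6 350.9 170.5] yawz 1.958 tilt [ 0. -0.] F [-0.   0.3  0.8] w 60.0 q [-0.28  0.65 -0.74  1.88  0.58  0.84  0.63]
[{"dx":0.054,"dy":0.001,"dz":0.001,"wx":-0.1,"wy":0,"wz":0,"fingers":0.3},{"dx":0.053,"dy":0.001,"dz":0.001,"wx":-0.1,"wy":0,"wz":0,"fingers":0.3},{"dx":0.054,"dy":0.002,"dz":0,"wx":-0.1,"wy":0,"wz":0,"fingers":0.3},{"dx":0.029,"dy":0,"dz":0,"wx":0,"wy":0,"wz":0,"fingers":0.3},{"dx":0.028,"dy":0,"dz":0,"wx":0,"wy":0,"wz":0,"fingers":0.3}]
then
[{"dx":0,"dy":-0.009,"dz":-0.065,"wx":0.5,"wy":0,"wz":0,"fingers":0.9},{"dx":0,"dy":-0.012,"dz":-0.064,"wx":0.5,"wy":0,"wz":0,"fingers":0.9},{"dx":0,"dy":-0.015,"dz":-0.064,"wx":0.6,"wy":0,"wz":0,"fingers":0.9},{"dx":0,"dy":-0.02,"dz":-0.063,"wx":0.5,"wy":0,"wz":0,"fingers":0.9},{"dx":0,"dy":-0.022,"dz":-0.061,"wx":0.5,"wy":0,"wz":0,"fingers":0.9}]
[{"dx":0,"dy":-0.026,"dz":-0.061,"wx":0.5,"wy":0,"wz":0,"fingers":0.9},{"dx":0,"dy":-0.029,"dz":-0.058,"wx":0.5,"wy":0,"wz":0,"fingers":0.9},{"dx":0,"dy":-0.032,"dz":-0.058,"wx":0.5,"wy":0,"wz":0,"fingers":0.9}]
```

{"op": "servo_tool", "data": {"rows": [{"dx": 0.054, "dy": 0.001, "dz": 0.001, "wx": -0.1, "wy": 0, "wz": 0, "fingers": 0.3}, {"dx": 0.053, "dy": 0.001, "dz": 0.001, "wx": -0.1, "wy": 0, "wz": 0, "fingers": 0.3}, {"dx": 0.054, "dy": 0.002, "dz": 0, "wx": -0.1, "wy": 0, "wz": 0, "fingers": 0.3}, {"dx": 0.032, "dy": 0, "dz": 0, "wx": 0, "wy": 0, "wz": 0, "fingers": 0.3}, {"dx": 0.02, "dy": 0, "dz": 0, "wx": 0, "wy": 0, "wz": 0, "fingers": 0.3}]}}

```text
clock: 32.35
eef_pos: [406.6, 351.4, 9.7]
tool_rot: [2.006, 1.57, -2.287]
force: [-0.7, 0.1, 0.2]
width: 59.7
```

{"op": "servo_tool", "data": {"rows": [{"dx": 0.006, "dy": 0, "dz": 0, "wx": 0, "wy": 0, "wz": 0, "fingers": 0.4}, {"dx": 0, "dy": 0, "dz": 0, "wx": 0, "wy": 0, "wz": 0, "fingers": 0.5}, {"dx": 0, "dy": 0, "dz": 0, "wx": 0, "wy": 0, "wz": 0, "fingers": 0.7}, {"dx": 0, "dy": 0, "dz": 0, "wx": 0, "wy": 0, "wz": 0, "fingers": 0.9}, {"dx": 0, "dy": 0, "dz": 0, "wx": 0, "wy": 0, "wz": 0, "fingers": 0.9}]}}

```text
clock: 32.98
eef_pos: [407.2, 352.4, 7.4]
tool_rot: [-1.392, 1.569, 0.599]
force: [-0.9, -0.9, 6.9]
width: 33.2
```

{"op": "servo_tool", "data": {"rows": [{"dx": -0.04, "dy": 0, "dz": 0, "wx": 0, "wy": 0, "wz": 0, "fingers": 0.9}, {"dx": -0.06, "dy": 0, "dz": 0, "wx": 0, "wy": 0, "wz": 0, "fingers": 0.9}, {"dx": -0.06, "dy": 0, "dz": 0, "wx": 0, "wy": 0, "wz": 0, "fingers": 0.9}, {"dx": 0, "dy": 0, "dz": 0, "wx": 0, "wy": 0, "wz": 0, "fingers": 0.9}]}}

```text
clock: 33.48
eef_pos: [408.2, 353.8, 129.6]
tool_rot: [-1.214, 1.564, 0.776]
force: [0.3, 0.1, -0.9]
width: 33.1
```

{"op": "servo_tool", "data": {"rows": [{"dx": 0, "dy": -0.009, "dz": -0.065, "wx": 0.5, "wy": 0, "wz": 0, "fingers": 0.9}, {"dx": 0, "dy": -0.012, "dz": -0.064, "wx": 0.5, "wy": 0, "wz": 0, "fingers": 0.9}, {"dx": 0, "dy": -0.015, "dz": -0.064, "wx": 0.6, "wy": 0, "wz": 0, "fingers": 0.9}, {"dx": 0, "dy": -0.02, "dz": -0.063, "wx": 0.5, "wy": 0, "wz": 0, "fingers": 0.9}, {"dx": 0, "dy": -0.022, "dz": -0.061, "wx": 0.5, "wy": 0, "wz": 0, "fingers": 0.9}]}}

```text
clock: 34.1
eef_pos: [535.8, 140.9, 125.2]
tool_rot: [1.922, 1.569, -2.644]
force: [-0.0, -0.2, -1.0]
width: 32.8
```

{"op": "servo_tool", "data": {"rows": [{"dx": 0, "dy": -0.026, "dz": -0.061, "wx": 0.5, "wy": 0, "wz": 0, "fingers": 0.9}, {"dx": 0, "dy": -0.029, "dz": -0.058, "wx": 0.5, "wy": 0, "wz": 0, "fingers": 0.9}, {"dx": 0, "dy": -0.032, "dz": -0.058, "wx": 0.5, "wy": 0, "wz": 0, "fingers": 0.9}, {"dx": 0, "dy": 0, "dz": 0, "wx": 0, "wy": 0, "wz": 0, "fingers": 0.9}, {"dx": 0, "dy": 0, "dz": 0, "wx": 0, "wy": 0, "wz": 0, "fingers": 0.9}]}}

```text
clock: 34.72
eef_pos: [612.2, 17.3, 125.3]
tool_rot: [1.279, 1.569, 2.841]
force: [-0.4, 0.2, -0.6]
width: 32.8
```

{"op": "servo_tool", "data": {"rows": [{"dx": 0, "dy": 0, "dz": 0, "wx": 0, "wy": 0, "wz": 0, "fingers": 0.9}, {"dx": 0, "dy": 0, "dz": 0, "wx": 0, "wy": 0, "wz": 0, "fingers": 0.9}]}}

```text
clock: 34.98
eef_pos: [612.8, 18.2, 126.4]
tool_rot: [0.854, 1.57, 2.418]
force: [-0.1, 0.2, -0.8]
width: 33.4
```

Run:
```python
from h import *
s=info(); snap('wrist','w15.png'); s=info()
p=s['eef_pos'];z=p[2]
for off in (0,-2,-4): print(off,[w2px('wrist',np.array([p[0]+x+off,p[1],z+10+17.5])).round(1) for x in (-60,-40)])
e=plan([(S(3,33,70),np.pi/2+SY),(S(3,33,18),np.pi/2+SY,20)],f=0.9)
```

```text
t 34.98 pos [612.8  18.2 126.4] yawz 1.564 tilt [-0.  0.] F [-0.1  0.2 -0.8] w 33.4 q [ 0.3   0.78 -0.63  1.71  0.59  0.85  0.97]
t 35.02 pos [612.9  18.  126.4] yawz 1.564 tilt [-0.  0.] F [-0.1  0.   0.2] w 33.0 q [ 0.3   0.78 -0.63  1.71  0.59  0.85  0.97]
0 [array([283.8, 148.2]), array([284.2, 207.5])]
-2 [array([283.7, 142. ]), array([284.2, 201.8])]
-4 [array([283.7, 135.7]), array([284.1, 196.1])]
[{"dx":0.075,"dy":-0.001,"dz":-0.003,"wx":0.1,"wy":0,"wz":0,"fingers":0.9},{"dx":0.023,"dy":0,"dz":0,"wx":0,"wy":0,"wz":0,"fingers":0.9},{"dx":0.023,"dy":0,"dz":0,"wx":0,"wy":0,"wz":0,"fingers":0.9},{"dx":0.024,"dy":0,"dz":0,"wx":0,"wy":0,"wz":0,"fingers":0.9}]
```

View pics/w15.png

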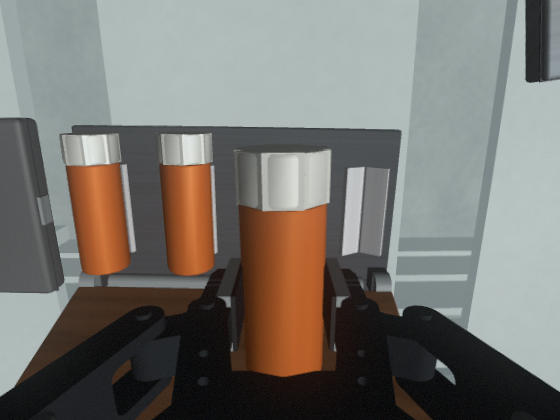

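{"op": "servo_tool", "data": {"rows": [{"dx": 0.075, "dy": -0.001, "dz": -0.003, "wx": 0.1, "wy": 0, "wz": 0, "fingers": 0.9}, {"dx": 0.023, "dy": 0, "dz": 0, "wx": 0, "wy": 0, "wz": 0, "fingers": 0.9}, {"dx": 0.023, "dy": 0, "dz": 0, "wx": 0, "wy": 0, "wz": 0, "fingers": 0.9}, {"dx": 0.022, "dy": 0, "dz": 0, "wx": 0, "wy": 0, "wz": 0, "fingers": 0.9}, {"dx": 0, "dy": 0, "dz": 0, "wx": 0, "wy": 0, "wz": 0, "fingers": 0.9}]}}

```text
clock: 35.65
eef_pos: [614.1, 14.8, 18.7]
tool_rot: [1.872, 1.571, -2.859]
force: [0.5, -1.0, -1.0]
width: 32.8
```

{"op": "servo_tool", "data": {"rows": [{"dx": 0, "dy": 0, "dz": 0, "wx": 0, "wy": 0, "wz": 0, "fingers": 0.9}, {"dx": 0, "dy": 0, "dz": 0, "wx": 0, "wy": 0, "wz": 0, "fingers": 0.9}]}}

```text
clock: 35.9
eef_pos: [614.4, 14.7, 19.8]
tool_rot: [-1.492, 1.57, 0.059]
force: [-0.2, -0.2, -1.3]
width: 33.2
```

{"op": "servo_tool", "data": {"rows": [{"dx": 0.002, "dy": 0.001, "dz": 0.002, "wx": 0, "wy": 0, "wz": 0, "fingers": 0.9}, {"dx": 0.001, "dy": 0, "dz": 0, "wx": 0, "wy": 0, "wz": 0, "fingers": 0.9}, {"dx": 0, "dy": 0, "dz": 0, "wx": 0, "wy": 0, "wz": 0, "fingers": 0.9}, {"dx": 0, "dy": 0, "dz": 0, "wx": 0, "wy": 0, "wz": 0, "fingers": 0.9}]}}

```text
clock: 36.4
eef_pos: [613.6, 15.9, 17.9]
tool_rot: [-2.195, 1.57, -0.644]
force: [-1.5, -1.2, 6.6]
width: 33.0
```

{"op": "servo_tool", "data": {"rows": [{"dx": 0, "dy": 0, "dz": 0, "wx": 0, "wy": 0, "wz": 0, "fingers": 0.5}, {"dx": 0, "dy": 0, "dz": 0, "wx": 0, "wy": 0, "wz": 0, "fingers": 0.4}, {"dx": 0, "dy": 0, "dz": 0, "wx": 0, "wy": 0, "wz": 0, "fingers": 0.4}, {"dx": -0.02, "dy": 0, "dz": 0, "wx": 0, "wy": 0, "wz": 0, "fingers": 0.4}, {"dx": -0.06, "dy": 0, "dz": 0, "wx": 0, "wy": 0, "wz": 0, "fingers": 0.4}]}}

```text
clock: 37.02
eef_pos: [611.7, 16.0, 76.2]
tool_rot: [1.646, 1.567, -3.086]
force: [0.7, -0.1, -0.1]
width: 51.1
```

{"op": "servo_tool", "data": {"rows": [{"dx": -0.06, "dy": 0, "dz": 0, "wx": 0, "wy": 0, "wz": 0, "fingers": 0.2}, {"dx": -0.06, "dy": 0, "dz": 0, "wx": 0, "wy": 0, "wz": 0, "fingers": 0.1}, {"dx": 0, "dy": 0, "dz": 0, "wx": 0, "wy": 0, "wz": 0, "fingers": 0}, {"dx": 0, "dy": 0, "dz": 0, "wx": 0, "wy": 0, "wz": 0, "fingers": 0}, {"dx": 0, "dy": 0, "dz": 0, "wx": 0, "wy": 0, "wz": 0, "fingers": 0}]}}

```text
clock: 37.65
eef_pos: [612.3, 15.8, 165.7]
tool_rot: [1.74, 1.568, -2.992]
force: [0.1, -0.2, -0.8]
width: 85.4
```

Run:
```python
from h import *
s=info(); snap('wrist','w16.png')
np.set_printoptions(precision=1,suppress=True)
for g in (-33,33):
  for x,z in [(-37,44.5),(43,44.5)]: print(g,x,z,w2px('wrist',S(x,g,z)))
im=cv2.imread('pics/w16.png'); cv2.imwrite('pics/w16c.png',cv2.resize(im[115:265,140:340],None,fx=4,fy=4,interpolation=cv2.INTER_CUBIC))
snap('top','t16.png')
for r in ctrl.silhouettes('cup','top'): print(r['conf'],r['extent'])
im=cv2.imread('pics/t16.png'); cv2.imwrite('pics/t16c.png',cv2.resize(im[180:240,390:470],None,fx=8,fy=8,interpolation=cv2.INTER_CUBIC))
```

```text
t 37.65 pos [612.3  15.8 165.7] yawz 1.551 tilt [-0.002 -0.   ] F [ 0.1 -0.2 -0.8] w 85.4 q [ 0.32  0.73 -0.67  1.68  0.54  0.93  1.  ]
-33 -37 44.5 [197.1 159.5]
-33 43 44.5 [204.1 257. ]
33 -37 44.5 [283.8 159. ]
33 43 44.5 [284.1 256.7]
```

View pics/w16c.png

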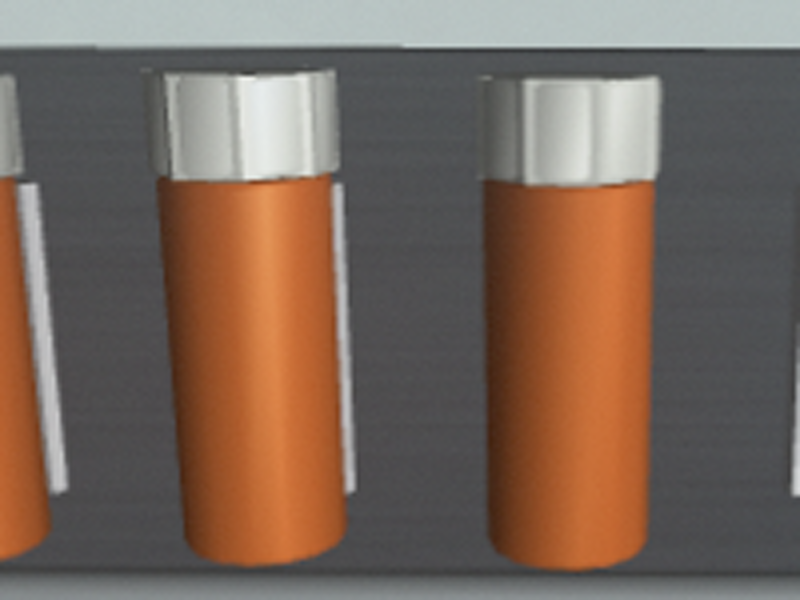

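View pics/t16c.png

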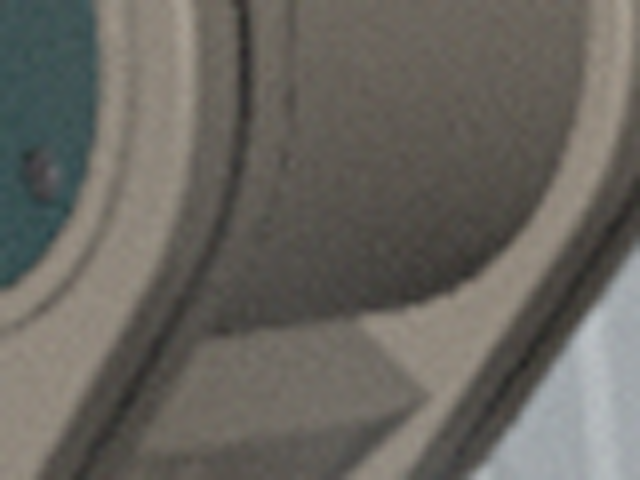

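View pics/t16.png

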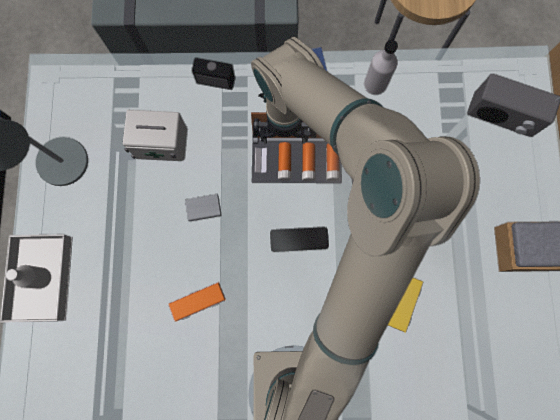

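Run:
```python
import cv2
im=cv2.imread('pics/t14.png'); cv2.imwrite('pics/t14c.png',cv2.resize(im[185:230,400:450],None,fx=10,fy=10,interpolation=cv2.INTER_CUBIC))
```

```text
(no output)
```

View pics/t14c.png

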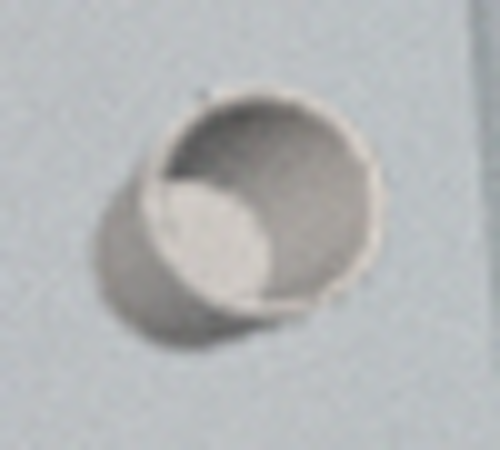

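Run:
```python
from h import *
c=px2w('top',426.2,205,80); print(c)
info(); e=plan([([c[0],c[1],210],0.0)],f=0.0)
```

```text
[ 466.05407784 -345.07837727   80.        ]
t 37.8 pos [612.7  16.2 165.8] yawz 1.551 tilt [-0.002  0.   ] F [ 0.4 -1.2  0.2] w 85.3 q [ 0.32  0.73 -0.67  1.68  0.54  0.93  1.  ]
[{"dx":-0.004,"dy":0.012,"dz":-0.03,"wx":0.9,"wy":0,"wz":0,"fingers":0.0},{"dx":-0.003,"dy":0.008,"dz":-0.032,"wx":1.0,"wy":0,"wz":0,"fingers":0.0},{"dx":-0.004,"dy":0.006,"dz":-0.032,"wx":0.9,"wy":0,"wz":0,"fingers":0.0},{"dx":-0.004,"dy":0.002,"dz":-0.032,"wx":0.9,"wy":0,"wz":0,"fingers":0.0},{"dx":-0.003,"dy":0,"dz":-0.033,"wx":0.9,"wy":0,"wz":0,"fingers":0.0}]
[{"dx":-0.004,"dy":-0.004,"dz":-0.032,"wx":1.0,"wy":0,"wz":0,"fingers":0.0},{"dx":-0.004,"dy":-0.007,"dz":-0.031,"wx":0.9,"wy":0,"wz":0,"fingers":0.0},{"dx":-0.003,"dy":-0.01,"dz":-0.031,"wx":0.9,"wy":0,"wz":0,"fingers":0.0},{"dx":-0.004,"dy":-0.013,"dz":-0.03,"wx":0.9,"wy":0,"wz":0,"fingers":0.0},{"dx":-0.004,"dy":-0.016,"dz":-0.029,"wx":1.0,"wy":0,"wz":0,"fingers":0.0}]
[{"dx":-0.003,"dy":-0.018,"dz":-0.026,"wx":0.9,"wy":0,"wz":0,"fingers":0.0},{"dx":-0.004,"dy":-0.021,"dz":-0.025,"wx":0.9,"wy":0,"wz":0,"fingers":0.0},{"dx":-0.004,"dy":-0.024,"dz":-0.023,"wx":0.9,"wy":0,"wz":0,"fingers":0.0},{"dx":-0.003,"dy":-0.025,"dz":-0.02,"wx":1.0,"wy":0,"wz":0,"fingers":0.0},{"dx":-0.004,"dy":-0.027,"dz":-0.018,"wx":0.9,"wy":0,"wz":0,"fingers":0.0}]
[{"dx":-0.004,"dy":-0.029,"dz":-0.015,"wx":0.9,"wy":0,"wz":0,"fingers":0.0}]
```

{"op": "servo_tool", "data": {"rows": [{"dx": -0.004, "dy": 0.012, "dz": -0.03, "wx": 0.9, "wy": 0, "wz": 0, "fingers": 0}, {"dx": -0.003, "dy": 0.008, "dz": -0.032, "wx": 1.0, "wy": 0, "wz": 0, "fingers": 0}, {"dx": -0.004, "dy": 0.006, "dz": -0.032, "wx": 0.9, "wy": 0, "wz": 0, "fingers": 0}, {"dx": -0.004, "dy": 0.002, "dz": -0.032, "wx": 0.9, "wy": 0, "wz": 0, "fingers": 0}, {"dx": -0.003, "dy": 0, "dz": -0.033, "wx": 0.9, "wy": 0, "wz": 0, "fingers": 0}]}}

```text
clock: 38.42
eef_pos: [566.5, -97.4, 179.9]
tool_rot: [1.592, 1.57, 2.659]
force: [0.1, -0.3, -0.2]
width: 85.3
```

{"op": "servo_tool", "data": {"rows": [{"dx": -0.004, "dy": -0.004, "dz": -0.032, "wx": 1.0, "wy": 0, "wz": 0, "fingers": 0}, {"dx": -0.004, "dy": -0.007, "dz": -0.031, "wx": 0.9, "wy": 0, "wz": 0, "fingers": 0}, {"dx": -0.003, "dy": -0.01, "dz": -0.031, "wx": 0.9, "wy": 0, "wz": 0, "fingers": 0}, {"dx": -0.004, "dy": -0.013, "dz": -0.03, "wx": 0.9, "wy": 0, "wz": 0, "fingers": 0}, {"dx": -0.004, "dy": -0.016, "dz": -0.029, "wx": 1.0, "wy": 0, "wz": 0, "fingers": 0}]}}

```text
clock: 39.05
eef_pos: [520.7, -211.2, 194.7]
tool_rot: [0.496, 1.571, 1.067]
force: [0.2, -0.6, 0.4]
width: 85.5
```

{"op": "servo_tool", "data": {"rows": [{"dx": -0.003, "dy": -0.018, "dz": -0.026, "wx": 0.9, "wy": 0, "wz": 0, "fingers": 0}, {"dx": -0.004, "dy": -0.021, "dz": -0.025, "wx": 0.9, "wy": 0, "wz": 0, "fingers": 0}, {"dx": -0.004, "dy": -0.024, "dz": -0.023, "wx": 0.9, "wy": 0, "wz": 0, "fingers": 0}, {"dx": -0.003, "dy": -0.025, "dz": -0.02, "wx": 1.0, "wy": 0, "wz": 0, "fingers": 0}, {"dx": -0.004, "dy": -0.027, "dz": -0.018, "wx": 0.9, "wy": 0, "wz": 0, "fingers": 0}]}}

```text
clock: 39.67
eef_pos: [474.9, -323.8, 208.2]
tool_rot: [0.623, 1.571, 0.712]
force: [-0.1, 0.6, 0.3]
width: 85.2
```

{"op": "servo_tool", "data": {"rows": [{"dx": -0.004, "dy": -0.029, "dz": -0.015, "wx": 0.9, "wy": 0, "wz": 0, "fingers": 0}, {"dx": 0, "dy": 0, "dz": 0, "wx": 0, "wy": 0, "wz": 0, "fingers": 0}, {"dx": 0, "dy": 0, "dz": 0, "wx": 0, "wy": 0, "wz": 0, "fingers": 0}, {"dx": 0, "dy": 0, "dz": 0, "wx": 0, "wy": 0, "wz": 0, "fingers": 0}]}}

```text
clock: 40.17
eef_pos: [467.0, -343.8, 211.0]
tool_rot: [1.324, 1.57, 1.327]
force: [-0.4, -0.1, 0.4]
width: 85.6
```

Run:
```python
from h import *
info(); snap('wrist','w17.png'); s=info()
for r in ctrl.silhouettes('cup','wrist'): print(r['conf'],r['extent'])
for r in ctrl.mark_of('cup','wrist'): print(r['conf'],r['point'],px2w('wrist',*r['point'],0))
```

```text
t 40.17 pos [ 467.  -343.8  211. ] yawz 0.003 tilt [0.    0.001] F [-0.4 -0.1  0.4] w 85.6 q [ 0.78  0.56 -0.29  1.74  0.2   0.87  0.4 ]
t 40.23 pos [ 467. -344.  211.] yawz 0.003 tilt [0.    0.001] F [-0.7  0.6  0.3] w 85.6 q [ 0.78  0.56 -0.29  1.74  0.2   0.87  0.4 ]
0.82 [282.7, 190.5] [ 466.2068528  -350.10590097    0.        ]
```

View pics/w17.png

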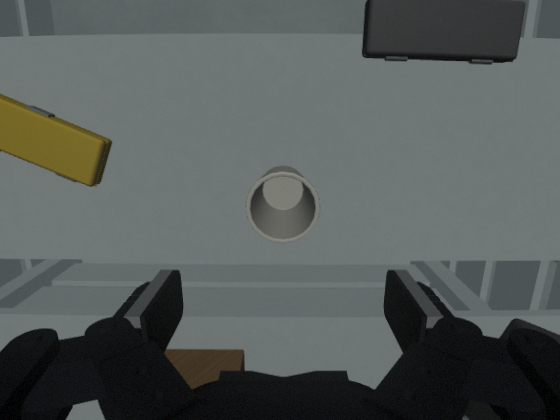

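Run:
```python
from h import *
c=px2w('wrist',283.3,207,80); print(c, px2w('wrist',248,207,80),px2w('wrist',319,207,80))
e=plan([([c[0],c[1],95],0,50),([c[0],c[1],30],0,33)],f=0.0)
e=(e[0]+[0,0,140],e[1])
print('then'); P=np.array([611,199,170.]); e=plan([([560,-100,220],0,45),([600,120,220],0,45),(P,0,45)],f=0.8,start=e)
```

```text
[ 466.80104531 -346.82450578   80.        ] [ 437.86809439 -346.8838706    80.        ] [ 496.05970091 -346.76000677   80.        ]
[{"dx":0.052,"dy":-0.001,"dz":0,"wx":0,"wy":0,"wz":0,"fingers":0.0},{"dx":0.051,"dy":-0.001,"dz":0,"wx":0,"wy":0,"wz":0,"fingers":0.0},{"dx":0.052,"dy":-0.001,"dz":0,"wx":0,"wy":0,"wz":0,"fingers":0.0},{"dx":0.043,"dy":0,"dz":0,"wx":0,"wy":0,"wz":0,"fingers":0.0},{"dx":0.043,"dy":0,"dz":0,"wx":0,"wy":0,"wz":0,"fingers":0.0}]
then
[{"dx":-0.011,"dy":0.055,"dz":0.021,"wx":0,"wy":0,"wz":0,"fingers":0.8},{"dx":-0.011,"dy":0.054,"dz":0.021,"wx":0,"wy":0,"wz":0,"fingers":0.8},{"dx":-0.011,"dy":0.055,"dz":0.021,"wx":0,"wy":0,"wz":0,"fingers":0.8},{"dx":-0.011,"dy":0.055,"dz":0.02,"wx":0,"wy":0,"wz":0,"fingers":0.8},{"dx":-0.011,"dy":0.055,"dz":0.021,"wx":0,"wy":0,"wz":0,"fingers":0.8}]
[{"dx":-0.011,"dy":0.054,"dz":0.021,"wx":0,"wy":0,"wz":0,"fingers":0.8},{"dx":0,"dy":0.059,"dz":0.011,"wx":0,"wy":0,"wz":0,"fingers":0.8},{"dx":0,"dy":0.058,"dz":0.011,"wx":0,"wy":0,"wz":0,"fingers":0.8},{"dx":0,"dy":0.059,"dz":0.011,"wx":0,"wy":0,"wz":0,"fingers":0.8},{"dx":0,"dy":0.059,"dz":0.01,"wx":0,"wy":0,"wz":0,"fingers":0.8}]
[{"dx":0,"dy":0.059,"dz":0.011,"wx":0,"wy":0,"wz":0,"fingers":0.8},{"dx":0.022,"dy":0.035,"dz":0.005,"wx":0,"wy":0,"wz":0,"fingers":0.8},{"dx":0.022,"dy":0.035,"dz":0.005,"wx":0,"wy":0,"wz":0,"fingers":0.8},{"dx":0.023,"dy":0.035,"dz":0.005,"wx":0,"wy":0,"wz":0,"fingers":0.8}]
```

{"op": "servo_tool", "data": {"rows": [{"dx": 0.052, "dy": -0.001, "dz": 0, "wx": 0, "wy": 0, "wz": 0, "fingers": 0}, {"dx": 0.051, "dy": -0.001, "dz": 0, "wx": 0, "wy": 0, "wz": 0, "fingers": 0}, {"dx": 0.052, "dy": -0.001, "dz": 0, "wx": 0, "wy": 0, "wz": 0, "fingers": 0}, {"dx": 0.043, "dy": 0, "dz": 0, "wx": 0, "wy": 0, "wz": 0, "fingers": 0}, {"dx": 0.043, "dy": 0, "dz": 0, "wx": 0, "wy": 0, "wz": 0, "fingers": 0}]}}

```text
clock: 40.95
eef_pos: [466.8, -347.0, 29.2]
tool_rot: [0.547, 1.57, 0.549]
force: [0.0, -0.3, 0.2]
width: 85.8
```

{"op": "servo_tool", "data": {"rows": [{"dx": 0, "dy": 0, "dz": 0, "wx": 0, "wy": 0, "wz": 0, "fingers": 0.1}, {"dx": 0, "dy": 0, "dz": 0, "wx": 0, "wy": 0, "wz": 0, "fingers": 0.2}, {"dx": 0, "dy": 0, "dz": 0, "wx": 0, "wy": 0, "wz": 0, "fingers": 0.4}, {"dx": 0, "dy": 0, "dz": 0, "wx": 0, "wy": 0, "wz": 0, "fingers": 0.7}, {"dx": 0, "dy": 0, "dz": 0, "wx": 0, "wy": 0, "wz": 0, "fingers": 0.7}]}}

```text
clock: 41.58
eef_pos: [467.5, -347.9, 32.2]
tool_rot: [-0.584, 1.568, -0.583]
force: [-0.9, 0.8, 6.5]
width: 57.8
```

{"op": "servo_tool", "data": {"rows": [{"dx": 0, "dy": 0, "dz": 0, "wx": 0, "wy": 0, "wz": 0, "fingers": 0.7}, {"dx": -0.02, "dy": 0, "dz": 0, "wx": 0, "wy": 0, "wz": 0, "fingers": 0.7}, {"dx": -0.03, "dy": 0, "dz": 0, "wx": 0, "wy": 0, "wz": 0, "fingers": 0.7}, {"dx": 0, "dy": 0, "dz": 0, "wx": 0, "wy": 0, "wz": 0, "fingers": 0.7}]}}

```text
clock: 42.08
eef_pos: [467.8, -348.3, 70.1]
tool_rot: [-0.579, 1.566, -0.577]
force: [-0.3, -0.9, -2.4]
width: 57.8
```

Run:
```python
from h import *
info(); snap('wrist','w18.png'); snap('scene','s18.png'); im=cv2.imread('pics/s18.png'); cv2.imwrite('pics/s18c.png',cv2.resize(im[180:320,90:250],None,fx=4,fy=4))
```

```text
t 42.08 pos [ 467.8 -348.3   70.1] yawz 0.001 tilt [ 0.004 -0.002] F [-0.3 -0.9 -2.4] w 57.8 q [ 0.73  0.76 -0.23  1.84  0.29  0.57  0.33]
```

View pics/w18.png

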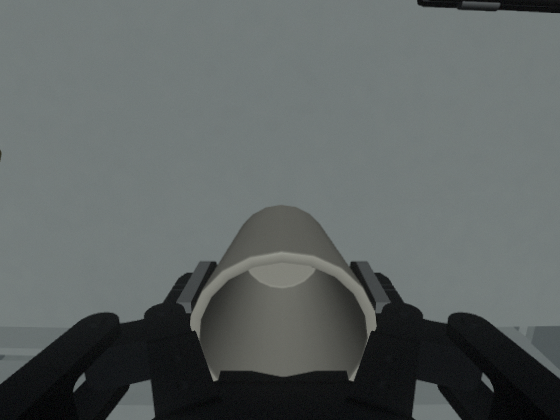

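View pics/s18c.png

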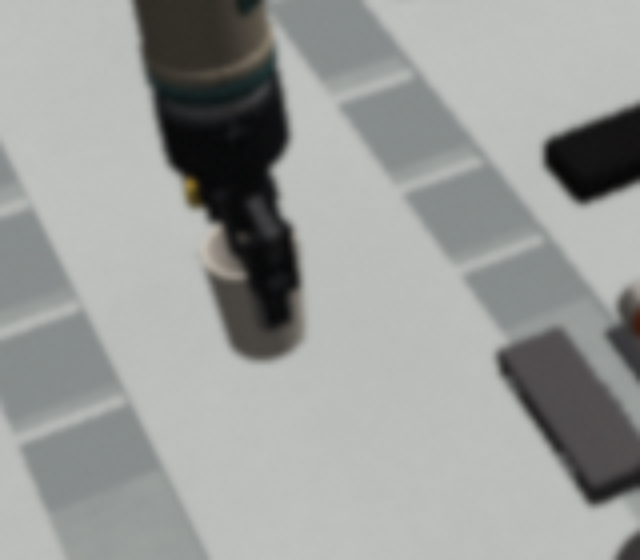

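Run:
```python
from h import *
e=plan([([468,-348,145],0,40),(S(2,0,145)*[1,0,1]+[0,200,0],0,48)],f=0.7); print(S(2,218,0))
e=plan([([e[0][0],e[0][1],80],0,35),([e[0][0],e[0][1],34],0,16)],f=0.7,start=e)
```

```text
[{"dx":-0.051,"dy":0,"dz":0.001,"wx":0,"wy":0,"wz":0,"fingers":0.7},{"dx":-0.052,"dy":-0.001,"dz":0.001,"wx":0,"wy":0,"wz":0,"fingers":0.7},{"dx":0,"dy":0.061,"dz":0.016,"wx":0,"wy":0,"wz":0,"fingers":0.7},{"dx":0,"dy":0.061,"dz":0.016,"wx":0,"wy":0,"wz":0,"fingers":0.7},{"dx":0,"dy":0.061,"dz":0.016,"wx":0,"wy":0,"wz":0,"fingers":0.7}]
[{"dx":0,"dy":0.061,"dz":0.016,"wx":0,"wy":0,"wz":0,"fingers":0.7},{"dx":0,"dy":0.06,"dz":0.016,"wx":0,"wy":0,"wz":0,"fingers":0.7},{"dx":0,"dy":0.061,"dz":0.017,"wx":0,"wy":0,"wz":0,"fingers":0.7},{"dx":0,"dy":0.061,"dz":0.016,"wx":0,"wy":0,"wz":0,"fingers":0.7},{"dx":0,"dy":0.061,"dz":0.016,"wx":0,"wy":0,"wz":0,"fingers":0.7}]
[{"dx":0,"dy":0.061,"dz":0.016,"wx":0,"wy":0,"wz":0,"fingers":0.7},{"dx":0,"dy":0.061,"dz":0.016,"wx":0,"wy":0,"wz":0,"fingers":0.7},{"dx":0,"dy":0.061,"dz":0.016,"wx":0,"wy":0,"wz":0,"fingers":0.7},{"dx":0,"dy":0.061,"dz":0.016,"wx":0,"wy":0,"wz":0,"fingers":0.7}]
[615.48759519 200.94009796   0.        ]
[{"dx":0.043,"dy":0,"dz":0,"wx":0,"wy":0,"wz":0,"fingers":0.7},{"dx":0.044,"dy":0,"dz":0,"wx":0,"wy":0,"wz":0,"fingers":0.7},{"dx":0.02,"dy":0,"dz":0,"wx":0,"wy":0,"wz":0,"fingers":0.7},{"dx":0.021,"dy":0,"dz":0,"wx":0,"wy":0,"wz":0,"fingers":0.7},{"dx":0.02,"dy":0,"dz":0,"wx":0,"wy":0,"wz":0,"fingers":0.7}]
```

{"op": "servo_tool", "data": {"rows": [{"dx": -0.051, "dy": 0, "dz": 0.001, "wx": 0, "wy": 0, "wz": 0, "fingers": 0.7}, {"dx": -0.052, "dy": -0.001, "dz": 0.001, "wx": 0, "wy": 0, "wz": 0, "fingers": 0.7}, {"dx": 0, "dy": 0.03, "dz": 0.008, "wx": 0, "wy": 0, "wz": 0, "fingers": 0.7}, {"dx": 0, "dy": 0.061, "dz": 0.016, "wx": 0, "wy": 0, "wz": 0, "fingers": 0.7}, {"dx": 0, "dy": 0.061, "dz": 0.016, "wx": 0, "wy": 0, "wz": 0, "fingers": 0.7}]}}

```text
clock: 42.8
eef_pos: [497.4, -232.9, 144.3]
tool_rot: [2.637, 1.57, 2.637]
force: [0.5, 0.1, -1.0]
width: 58.0
```

{"op": "servo_tool", "data": {"rows": [{"dx": 0, "dy": 0.061, "dz": 0.016, "wx": 0, "wy": 0, "wz": 0, "fingers": 0.7}, {"dx": 0, "dy": 0.061, "dz": 0.016, "wx": 0, "wy": 0, "wz": 0, "fingers": 0.7}, {"dx": 0, "dy": 0.061, "dz": 0.017, "wx": 0, "wy": 0, "wz": 0, "fingers": 0.7}, {"dx": 0, "dy": 0.061, "dz": 0.016, "wx": 0, "wy": 0, "wz": 0, "fingers": 0.7}, {"dx": 0, "dy": 0.061, "dz": 0.016, "wx": 0, "wy": 0, "wz": 0, "fingers": 0.7}]}}

```text
clock: 43.42
eef_pos: [557.9, -3.8, 144.1]
tool_rot: [-3.025, 1.569, -3.024]
force: [1.0, 0.5, -1.3]
width: 58.2
```

{"op": "servo_tool", "data": {"rows": [{"dx": 0, "dy": 0.061, "dz": 0.016, "wx": 0, "wy": 0, "wz": 0, "fingers": 0.7}, {"dx": 0, "dy": 0.061, "dz": 0.016, "wx": 0, "wy": 0, "wz": 0, "fingers": 0.7}, {"dx": 0, "dy": 0.061, "dz": 0.016, "wx": 0, "wy": 0, "wz": 0, "fingers": 0.7}, {"dx": 0, "dy": 0.061, "dz": 0.016, "wx": 0, "wy": 0, "wz": 0, "fingers": 0.7}, {"dx": 0, "dy": 0.03, "dz": 0.008, "wx": 0, "wy": 0, "wz": 0, "fingers": 0.7}]}}

```text
clock: 44.05
eef_pos: [611.2, 203.9, 144.0]
tool_rot: [2.478, 1.569, 2.483]
force: [0.1, 0.8, -2.0]
width: 57.8
```

{"op": "servo_tool", "data": {"rows": [{"dx": 0, "dy": 0, "dz": 0, "wx": 0, "wy": 0, "wz": 0, "fingers": 0.7}, {"dx": 0, "dy": 0, "dz": 0, "wx": 0, "wy": 0, "wz": 0, "fingers": 0.7}, {"dx": 0, "dy": 0, "dz": 0, "wx": 0, "wy": 0, "wz": 0, "fingers": 0.7}]}}

```text
clock: 44.42
eef_pos: [612.0, 197.6, 145.0]
tool_rot: [-1.843, 1.569, -1.845]
force: [0.5, 0.3, -1.5]
width: 58.1
```

Run:
```python
from h import *
info(); snap('wrist','w19.png'); info()
np.set_printoptions(precision=1,suppress=True)
t=[614,200]
plan([([*t,80],0,35),([*t,34],0,16)],f=0.7)
```

```text
t 44.42 pos [612.  197.6 145. ] yawz -0.002 tilt [-0.    -0.002] F [ 0.5  0.3 -1.5] w 58.1 q [-0.24  0.72 -0.2   1.61  0.19  0.83 -0.52]
t 44.48 pos [612.1 198.1 145.1] yawz -0.001 tilt [-0.    -0.001] F [ 0.2 -0.  -1.7] w 58.1 q [-0.24  0.72 -0.2   1.61  0.18  0.83 -0.52]
[{"dx":0.043,"dy":0.001,"dz":0.001,"wx":0,"wy":0,"wz":0,"fingers":0.7},{"dx":0.044,"dy":0.002,"dz":0.002,"wx":0,"wy":0,"wz":0,"fingers":0.7},{"dx":0.02,"dy":0,"dz":0,"wx":0,"wy":0,"wz":0,"fingers":0.7},{"dx":0.021,"dy":0,"dz":0,"wx":0,"wy":0,"wz":0,"fingers":0.7},{"dx":0.02,"dy":0,"dz":0,"wx":0,"wy":0,"wz":0,"fingers":0.7}]
```

View pics/w19.png

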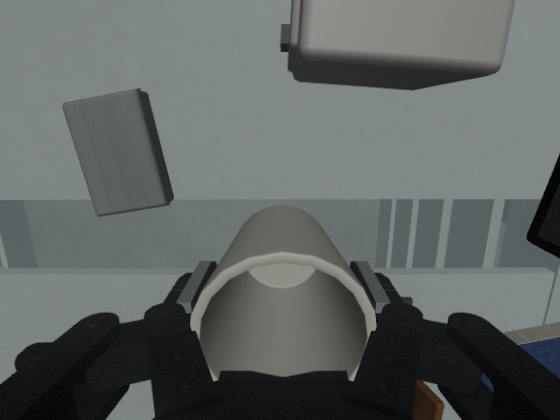

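{"op": "servo_tool", "data": {"rows": [{"dx": 0.043, "dy": 0.001, "dz": 0.001, "wx": 0, "wy": 0, "wz": 0, "fingers": 0.7}, {"dx": 0.044, "dy": 0.002, "dz": 0.001, "wx": 0, "wy": 0, "wz": 0, "fingers": 0.7}, {"dx": 0.03, "dy": 0, "dz": 0, "wx": 0, "wy": 0, "wz": 0, "fingers": 0.7}, {"dx": 0.02, "dy": 0, "dz": 0, "wx": 0, "wy": 0, "wz": 0, "fingers": 0.7}, {"dx": 0.008, "dy": 0, "dz": 0, "wx": 0, "wy": 0, "wz": 0, "fingers": 0.7}]}}

```text
clock: 45.1
eef_pos: [613.3, 201.9, 35.7]
tool_rot: [-2.516, 1.57, -2.516]
force: [0.2, 0.4, -1.0]
width: 58.0
```

{"op": "servo_tool", "data": {"rows": [{"dx": 0.004, "dy": 0, "dz": 0, "wx": 0, "wy": 0, "wz": 0, "fingers": 0.7}, {"dx": 0, "dy": 0, "dz": 0, "wx": 0, "wy": 0, "wz": 0, "fingers": 0.7}, {"dx": 0, "dy": 0, "dz": 0, "wx": 0, "wy": 0, "wz": 0, "fingers": 0.7}]}}

```text
clock: 45.48
eef_pos: [614.0, 202.8, 34.1]
tool_rot: [0.336, 1.569, 0.338]
force: [0.2, 0.3, -1.6]
width: 57.9
```

Run:
```python
from h import *
info(); snap('scene','s20.png'); im=cv2.imread('pics/s20.png'); cv2.imwrite('pics/s20c.png',cv2.resize(im[150:300,280:440],None,fx=4,fy=4))
```

```text
t 45.48 pos [614.  202.8  34.1] yawz 0.001 tilt [0.001 0.   ] F [ 0.2  0.3 -1.6] w 57.9 q [-0.26  0.87 -0.17  1.66  0.22  0.63 -0.55]
```

View pics/s20c.png

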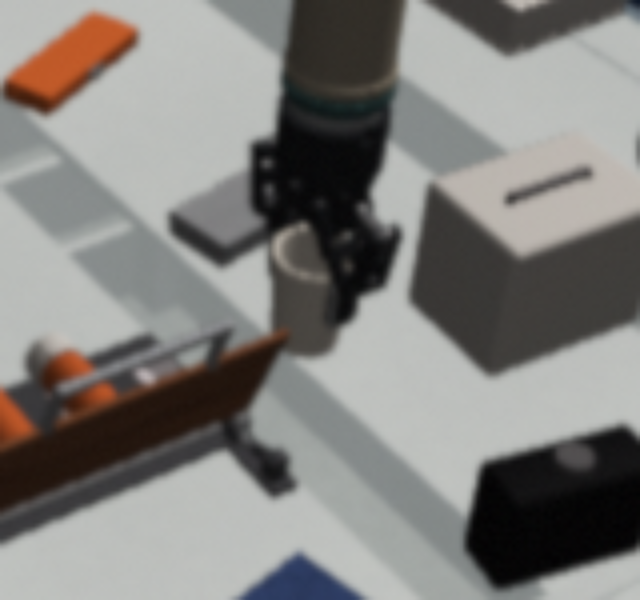

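{"op": "servo_tool", "data": {"rows": [{"dx": 0.002, "dy": 0, "dz": 0, "wx": 0, "wy": 0, "wz": 0, "fingers": 0.7}, {"dx": 0.001, "dy": 0, "dz": 0, "wx": 0, "wy": 0, "wz": 0, "fingers": 0.7}, {"dx": 0, "dy": 0, "dz": 0, "wx": 0, "wy": 0, "wz": 0, "fingers": 0.7}, {"dx": 0, "dy": 0, "dz": 0, "wx": 0, "wy": 0, "wz": 0, "fingers": 0.7}]}}

```text
clock: 46.02
eef_pos: [613.8, 202.9, 32.2]
tool_rot: [0.303, 1.57, 0.304]
force: [-1.2, -0.2, 5.7]
width: 57.8
```

Contact. Release and rise.

{"op": "servo_tool", "data": {"rows": [{"dx": 0, "dy": 0, "dz": 0, "wx": 0, "wy": 0, "wz": 0, "fingers": 0.2}, {"dx": 0, "dy": 0, "dz": 0, "wx": 0, "wy": 0, "wz": 0, "fingers": 0.1}, {"dx": 0, "dy": 0, "dz": 0, "wx": 0, "wy": 0, "wz": 0, "fingers": 0}, {"dx": 0, "dy": 0, "dz": 0, "wx": 0, "wy": 0, "wz": 0, "fingers": 0}, {"dx": -0.03, "dy": 0, "dz": 0, "wx": 0, "wy": 0, "wz": 0, "fingers": 0}]}}

```text
clock: 46.65
eef_pos: [611.9, 202.0, 52.0]
tool_rot: [-2.779, 1.567, -2.777]
force: [-0.1, -0.0, -0.1]
width: 85.6
```

{"op": "servo_tool", "data": {"rows": [{"dx": -0.06, "dy": 0, "dz": 0, "wx": 0, "wy": 0, "wz": 0, "fingers": 0}, {"dx": -0.06, "dy": 0, "dz": 0, "wx": 0, "wy": 0, "wz": 0, "fingers": 0}, {"dx": -0.08, "dy": 0, "dz": 0, "wx": 0, "wy": 0, "wz": 0, "fingers": 0}, {"dx": 0, "dy": 0, "dz": 0, "wx": 0, "wy": 0, "wz": 0, "fingers": 0}]}}

```text
clock: 47.15
eef_pos: [616.7, 204.1, 209.2]
tool_rot: [0.368, 1.56, 0.369]
force: [-0.4, 0.4, -0.3]
width: 85.1
```

{"op": "servo_tool", "data": {"rows": [{"dx": 0, "dy": -0.06, "dz": -0.05, "wx": 0, "wy": 0, "wz": 0, "fingers": 0}, {"dx": 0, "dy": -0.06, "dz": -0.05, "wx": 0, "wy": 0, "wz": 0, "fingers": 0}, {"dx": 0, "dy": -0.06, "dz": -0.05, "wx": 0, "wy": 0, "wz": 0, "fingers": 0}, {"dx": 0, "dy": -0.07, "dz": 0, "wx": 0, "wy": 0, "wz": 0, "fingers": 0}, {"dx": 0, "dy": -0.07, "dz": 0, "wx": 0, "wy": 0, "wz": 0, "fingers": 0}]}}

```text
clock: 47.78
eef_pos: [500.4, -38.9, 203.1]
tool_rot: [-3.103, 1.57, -3.101]
force: [1.4, -0.3, -0.2]
width: 85.1
```

{"op": "servo_tool", "data": {"rows": [{"dx": 0, "dy": -0.07, "dz": 0, "wx": 0, "wy": 0, "wz": 0, "fingers": 0}, {"dx": 0, "dy": -0.07, "dz": 0, "wx": 0, "wy": 0, "wz": 0, "fingers": 0}, {"dx": 0, "dy": -0.07, "dz": 0, "wx": 0, "wy": 0, "wz": 0, "fingers": 0}, {"dx": 0, "dy": -0.07, "dz": 0, "wx": 0, "wy": 0, "wz": 0, "fingers": 0}, {"dx": 0, "dy": 0, "dz": 0, "wx": 0, "wy": 0, "wz": 0, "fingers": 0}]}}

```text
clock: 48.4
eef_pos: [499.8, -253.2, 202.4]
tool_rot: [-2.211, 1.568, -2.218]
force: [-0.9, 1.1, -0.8]
width: 85.4
```

Run:
```python
from h import *
info(); snap('scene','s21.png'); snap('top','t21.png')
im=cv2.imread('pics/t21.png'); cv2.imwrite('pics/t21c.png',cv2.resize(im[90:220,110:380],None,fx=2.9,fy=2.9,interpolation=cv2.INTER_CUBIC))
```

```text
t 48.4 pos [ 499.8 -253.2  202.4] yawz -0.007 tilt [-0.002 -0.002] F [-0.9  1.1 -0.8] w 85.4 q [ 0.57  0.54 -0.22  1.8   0.16  0.82  0.26]
```

View pics/t21c.png

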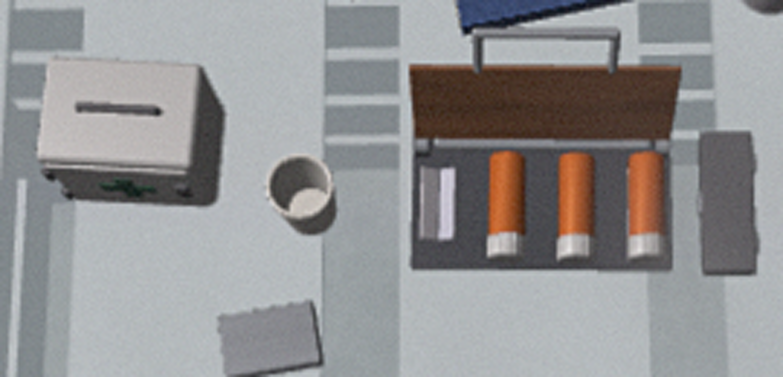

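View pics/s21.png

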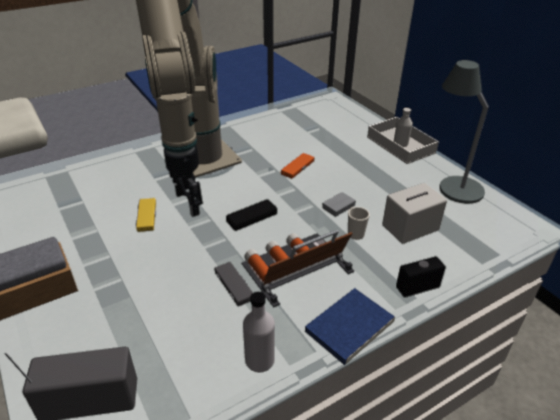

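Run:
```python
from h import *
np.set_printoptions(precision=1,suppress=True)
q=lambda x,y,z:px2w('top',110+x/2.9,90+y/2.9,z)
print('cup',q(302,187,80),'box',q(217,205,0),q(223,112,0),'base',q(413,268,6),q(413,150,6))
c=np.array([q(x,y,22) for x,y in [(701,133),(751,132),(755,271),(703,271)]]);print(c,c.mean(0),'grooves mid',S(3,-178,0),'base R edge',q(670,268,6))
for i,(x,y0,y1) in enumerate([(505,154,237),(574,154,237),(645,154,237)]): print(q(x,y0,44),q(x,y1,44))
```

```text
cup [609.8 201.7  80. ] box [619.2 295.2   0. ] [714.  291.7   0. ] base [552.3 105.6   6. ] [670.4 105.5   6. ]
[[ 677.5 -171.6   22. ]
 [ 677.7 -219.3   22. ]
 [ 540.4 -216.5   22. ]
 [ 541.2 -167.9   22. ]] [ 609.2 -193.8   22. ] grooves mid [ 610.2 -195.     0. ] base R edge [ 548.8 -139.2    6. ]
[651.6  16.6  44. ] [570.7  17.7  44. ]
[650.6 -48.3  44. ] [569.7 -46.4  44. ]
[ 649.6 -114.9   44. ] [ 568.8 -112.3   44. ]
```

Run:
```python
from h import *
info(); print(ctrl.finish_job())
```

```text
t 48.5 pos [ 500.9 -247.4  202.6] yawz 0.0 tilt [-0.001  0.001] F [0.4 0.7 0.6] w 85.1 q [ 0.56  0.54 -0.23  1.8   0.16  0.82  0.25]
the job is handed in; nothing more can be done
None
```

The job is handed in at about 48.5 s on the robot's clock, well within the 210 s limit. No verdict came back, so what follows is from my own last images.

- **Tweezer case:** It lies flat on the table about 28 mm beyond the stand's right end. It is parallel to the grooves, with its centre about 1 mm off the grooves' middle.
- **Back panel:** I lifted it by the bar over its whole arc to the open stop. The bar then appeared within 2 pixels of where the fully open position (1.9 rad) should put it.
- **Bottles:** Only three were in the scene. They lie in grooves 1, 2 and 3 with caps to the front, each body centred to about 2 mm.
- **Cup:** It was nudged a few centimetres during the run, so I measured its place again before picking it up. It now stands upright at y ≈ 202 mm. Midway between the stand's left end and the first aid box is about 201 mm, and the cup is level with the stand's middle to a few millimetres.
- **Left alone:** I did not touch the plaster tin, the glasses case or the two look-alikes (orange and yellow).

The highest wrist force I read was about 11 N. No check failed. The top camera and the wrist camera differed by 2–4 mm on a few positions, close to the calibration limit of about 2 mm.

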